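# Hold the missing art panel flush on the tilted display board

## Task

Two small wooden art panels are already mounted side by side on the sloping display board with a gap between them; the third lies on the table, painted side up. Pick it up, tilt it to match the slope and press its back gently but firmly flat against the board in the middle of the gap, square and in line with its neighbours without touching them, so that it can be screwed on from behind. Finish while still gripping it and pressing it there: do not let go, do not shift the board or the mounted panels, and leave the things around it alone.

Things in the scene. Friction and masses are not known exactly. Their poses are not given: they have to be found in the camera images.
- panel_center (a point): centre (half-way up) of the loose art panel: a rigid wooden block with a white and blue painted front, 60 mm along its x, 80 mm along its y, 30 mm deep along its z, about 0.15 kg. It lies on the table with the painted front up (its z axis points out of the front); the back is the plain 60 x 80 mm underside. Grip it across the 60 mm.
- row: the row: two mounted panels, same size as the loose one, centred 90 mm either side along its y. Origin: middle of the 100 mm gap between them, on the board's surface. x points up the slope, y along the row, z straight out of the board. The board reaches 80 mm up and down the slope from here, clear above and below the gap. In place, the loose panel's centre is at (0, 0, 15 mm) here, its x and z along these.
- easel: wooden base of the display board, fixed on the table: 200 x 300 x 18 mm. Origin on the table under the hinge at the board's low front edge; x points to the rear, under the board, y along the hinge, which is 36 mm up. The board is flat, rigid plywood, 160 mm up the slope by 360 mm wide, facing up and towards the robot; it bears a push of 25 N.
- board (a joint): slope of the display board in rad: 0 is level, larger is steeper; held by stiff friction and to be left as it is (0.40 to 0.65).
- mug: bystander: white mug, 80 mm across, 95 mm tall, handle at its +y; origin at the centre of its underside.
- tub: bystander: white closed paint tub, 84 mm across, 90 mm tall; origin at the centre of its underside.
- gluestick: bystander: upright glue stick, 28 mm across, 85 mm tall; origin at the centre of its underside.
- brush: bystander: paint brush lying on the table along its x, about 200 mm long.
Not all that is in view belongs to the job. Leave any orange or purple look-alike of the part that bears panel_center alone.

How it is judged (in metres and radians):
On the way:
1. the panel is gripped and lifted off the table (height (world z) of panel_center above 0.05 m and contact force between the fingers and panel above 1 N), for 0.2 s.
At the end, for the whole second after the job is handed in: The panel's back is flat on the board (within 0.05 rad and 3 mm), painted side out, centred in the gap within 10 mm up the slope and 9 mm along the row, square within 0.1 rad, not touching the mounted panels (under 0.5 N), pressed on the board with over 2.5 N, still gripped (over 1.5 N) and at rest (x of panel_center in the frame of row between -0.01 and 0.01 m and y of panel_center in the frame of row between -0.009 and 0.009 m and z of panel_center in the frame of row between 0.012 and 0.018 m and angle between the z axis of panel_center and the z axis of row, either way round below 0.05 rad and angle between the x axis of panel_center and the x axis of row, either way round below 0.1 rad and angle between panel_center's own z axis and vertical below 1.2 rad and contact force between panel and easel above 2.5 N and contact force between panel and row below 0.5 N and contact force between the fingers and panel above 1.5 N and linear speed of panel below 0.02 m/s); the arm keeps its last pose, push and grip.
It fails at once if the board or the mounted panels are shifted by over 10 mm (distance of row from where it was at the start of the episode above 0.01 m).
It fails at once if the panel is pressed on the board with over 45 N (contact force between panel and easel above 45 N).
It fails at once if the mug, tub, glue stick or brush is moved by over 20 mm (distance of any of mug, tub, gluestick, brush from where it was at the start of the episode above 0.02 m).
It also fails if it takes over 35 s, if anything falls off the work surface, if the arm or the gripper's body presses on something with over 40 N, if the wrist force passes 120 N, or if a joint passes its speed limit or range.

## Robot

A 6-joint arm with a two-finger parallel gripper is mounted at the origin on the work surface. World frame = base frame: x ahead of the robot, y to its left, z up, the work surface at z = 0. Lengths are in m, angles in degrees, forces in N, time in s.
With the tool pointing down it reaches from about 0.4 to 0.825 m from the base axis. Payload 7 kg.
Tool frame: the origin (TCP) lies midway between the tips of the shut fingers; the grasp point (between the pads) lies 19 mm behind it; z points along the fingers, y is the direction in which the jaws open and shut (so a half turn about z gives the same grasp; the last joint's range is limited). The gripper opens to 88 mm and grips with 3 to 60 N. Pads are 19 mm wide; open, the fingers measure 130 mm over their backs; the gripper's body (78 mm by 193 mm) begins 47 mm behind the grasp point.
Start: joints at [92.71, 20.546, 0.682, 0, -70.136, -16.507], TCP at [0.161, 0.655, 0.227] pointing down, gripper open.
Joint ranges: [-176.03, 176.03], [-82.01, 121.73], [-58.28, 71.71], [-173.87, 95.51], [-174.79, -0.11], [-173.66, 173.66]. Speed limits (degrees/s): [136.94, 136.94, 172.46, 180, 180, 180].

## Interface

Orientations are given as [roll, pitch, yaw] about the fixed x, y, z axes, in that order (R = Rz(yaw) Ry(pitch) Rx(roll)).
In Python, from plant import get_state, capture, close_job gives the robot as it stands.
- The arm moves only by the tool apply_moves, never from a script. Its argument "commands" is a list of rows, each an object with "grip": the opening, from 0 (shut) to 1 (fully open); "dp": the shift along the tool's x, y, z in mm, a list of three; "yaw": the turn about the tool's z in rad. A call has 1 to 12 rows; each row is the pose to reach, as a shift and turn from the pose commanded when the call began, along the tool's axes at that moment; what a row does not reach only later rows make up. A row lasts 1/8 s, in which the tool goes at most 62.5 mm and 10.7 degrees, less where a joint would pass 70% of its speed; a pose out of reach is approached as far as the arm can. A call with a gripper value outside its range is refused whole. The fingers move at their own pace and stop on an object; "newtons" is the grip in N (left out, the last holds). Time passes only in rows, so rows that repeat a pose let the fingers close. It gives the time, the measured TCP pose, the force and the opening at its end, in the units of the state.
- get_state(): the state, without advancing time (a new reading comes with each control period).
- capture(name): name is "scene" or "top" or "wrist"; returns a dict with "color" (384x512x3 uint8, red, green, blue), "camera_matrix" (3x3 intrinsics, pixels), "xyz" and "rotation" of the camera in the world; the wrist camera has in their place "T_tool_cam" (4x4, takes a point from camera to tool coordinates, whose origin is the TCP and whose axes are the flange's). Camera axes: x right, y up, looking along -z (the intrinsics and any distortion apply to the point x, -y, -z); pixel columns grow to the right and rows downward; lengths in m; the calibration is good to about 2 mm. A picture is of the moment at which its call begins: read the wrist's pose just before it. There is no depth.
- close_job(): hands the job in, once; it reports no verdict.
The state is a dict: "time_s": time; "joints": joint angles; "qd": joint speeds; "joint_torque": joint torques, N m; "tcp_pos": TCP position; "eef_rot": TCP orientation; "contact_force": force on the tool from outside, world axes, zero at the start; "moment": the same for the moment, N m; "gripper_width": finger opening in m.
Only numpy, scipy, OpenCV 4.12 (cv2) and the standard library are available. Lean on these libraries where they do the work, as an engineer would, in place of code of your own. Each camera call takes 0.05 s, during which the arm holds its last target.

## Working session

There is one attempt and no reset: what is moved stays moved. The work goes in short steps, Python scripts to look and compute and a tool call to move; the robot and the scene stay as the last step left them, time stands still between calls to the robot, and variables do not carry over. Pictures are saved under pics/ and viewed, and the job is handed in when it is done.

Besides the shell and the picture viewer there is one more tool, called after "Request:" in YAML: its name, and indented under it one key for each argument. apply_moves: Moves the arm, as the interface text tells. Its arguments: {"type":"object","properties":{"commands":{"type":"array","items":{"type":"object","properties":{"grip":{"type":"number"},"dp":{"type":"array","items":{"type":"number"}},"yaw":{"type":"number"}}}},"newtons":{"type":"number"}},"required":["commands"]}

```bash
ls; mkdir -p pics
python3 - <<'E'
from plant import get_state, capture
import cv2,numpy as np
print(get_state())
for n in ["scene","top","wrist"]:
    c=capture(n); cv2.imwrite(f"pics/{n}0.png",c["color"][:,:,::-1])
    np.savez(f"pics/{n}0.npz",**c)
    print(n,{k:np.round(v,4).tolist() for k,v in c.items() if k!="color"})
E
```

```text
pics
{'time_s': 0.0, 'joints': array([ 9.27098403e+01,  2.05940920e+01,  6.35092839e-01, -1.92809219e-02,
       -7.01368826e+01, -1.65064606e+01]), 'qd': array([ 0.0847539 , -0.01376827,  0.0194356 ,  0.04889455,  0.07941062,
        0.03410747]), 'joint_torque': array([ 6.94095743e-04, -5.82722998e+01,  2.93055189e+01,  6.99753240e+00,
        7.03173835e-03, -1.36252502e-04]), 'tcp_pos': array([0.16089084, 0.65504916, 0.22560537]), 'eef_rot': array([ 1.79902920e+02, -9.86656511e-03, -1.38031783e+01]), 'contact_force': array([ 0.59953452, -0.15782958, -0.16616137]), 'moment': array([-0.06236594, -0.02207369, -0.07009235]), 'gripper_width': 0.08736938493968911}
scene {'camera_matrix': [[450.9824, 0.0, 256.6399], [0.0, 450.9824, 189.5467], [0.0, 0.0, 1.0]], 'xyz': [1.4255, 0.0536, 0.8507], 'rotation': [48.8649, -1.08, 102.8963]}
top {'camera_matrix': [[452.3324, 0.0, 253.8602], [0.0, 452.3324, 196.6706], [0.0, 0.0, 1.0]], 'xyz': [0.3992, -0.1204, 1.1745], 'rotation': [8.3877, 0.4018, -88.6653]}
wrist {'camera_matrix': [[267.397, 0.0, 256.8699], [0.0, 267.397, 191.2226], [0.0, 0.0, 1.0]], 'T_tool_cam': [[0.0003, 0.9608, 0.2774, 0.0754], [1.0, -0.0005, 0.0009, -0.0011], [0.001, 0.2774, -0.9608, -0.1595], [0.0, 0.0, 0.0, 1.0]]}
```

View pics/scene0.png

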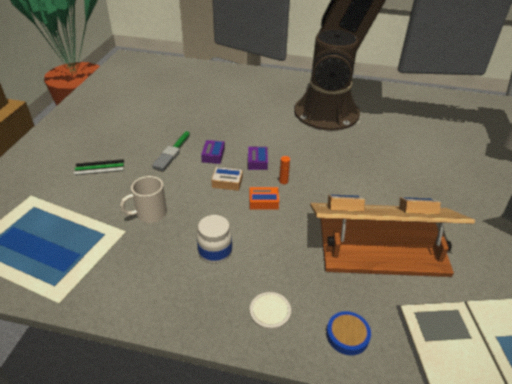

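View pics/top0.png

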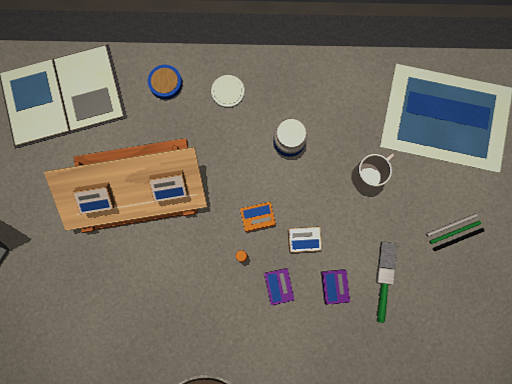

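View pics/wrist0.png

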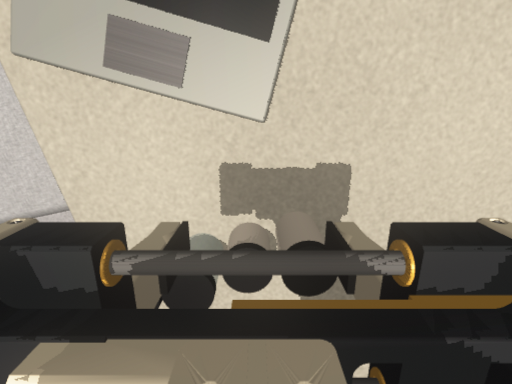

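The top view shows the white loose panel near (305,240). The board with its two mounted panels, at (94,200) and (168,187), is on the robot's left. Orange and purple decoys lie around it, along with the mug, tub, glue stick and brush. The moves only offer shift and yaw, so tilting needs thought. I'll measure first.

```bash
cat > h.py <<'E'
import numpy as np, cv2
from scipy.spatial.transform import Rotation as Ro
def load(n,i=0):
    d=np.load(f"pics/{n}{i}.npz"); return d
def campose(d):
    return np.array(d["xyz"]),Ro.from_euler("xyz",d["rotation"],degrees=True).as_matrix()
def ray(K,R,uv):
    v=np.array([(uv[0]-K[0,2])/K[0,0],-(uv[1]-K[1,2])/K[1,1],-1.]); return R@(v/np.linalg.norm(v))
def onz(K,o,R,uv,z):
    r=ray(K,R,uv); return o+r*(z-o[2])/r[2]
def proj(K,o,R,P):
    v=R.T@(np.asarray(P)-o); return np.array([K[0,2]+K[0,0]*v[0]/-v[2],K[1,2]-K[1,1]*v[1]/-v[2]])
def tri(obs):
    A=np.zeros((3,3));b=np.zeros(3)
    for o,r in obs:
        M=np.eye(3)-np.outer(r,r);A+=M;b+=M@o
    p=np.linalg.solve(A,b); return p,[np.linalg.norm((np.eye(3)-np.outer(r,r))@(p-o)) for o,r in obs]
E
python3 - <<'E'
from h import *
t=load("top");s=load("scene")
a=t["color"][:,:,::-1]
def up(img,x0,y0,x1,y1,f,name): cv2.imwrite(name,cv2.resize(img[y0:y1,x0:x1],None,fx=f,fy=f,interpolation=cv2.INTER_CUBIC))
up(a,40,130,220,240,4,"pics/t_board.png")
up(a,230,190,350,310,4,"pics/t_panel.png")
b=s["color"][:,:,::-1]
up(b,305,185,485,285,4,"pics/s_board.png")
o,R=campose(t);K=t["camera_matrix"]
for n,uv,z in [("panel",(305,239),.03),("mug",(375,170),.09),("tub",(291,132),.09),("glue",(241,256),.085),("brush1",(388,243),.01),("brush2",(382,320),.01),("orange",(258,217),.03),("purp1",(279,286),.03),("purp2",(335,287),.03)]:
    print(n,onz(K,o,R,uv,z).round(3))
E
```

```text
panel [ 0.463 -0.24   0.03 ]
mug [ 0.631 -0.403  0.09 ]
tub [ 0.723 -0.197  0.09 ]
glue [ 0.416 -0.082  0.085]
brush1 [ 0.459 -0.454  0.01 ]
brush2 [ 0.267 -0.435  0.01 ]
orange [ 0.516 -0.12   0.03 ]
purp1 [ 0.345 -0.176  0.03 ]
purp2 [ 0.346 -0.315  0.03 ]
```

View pics/t_board.png

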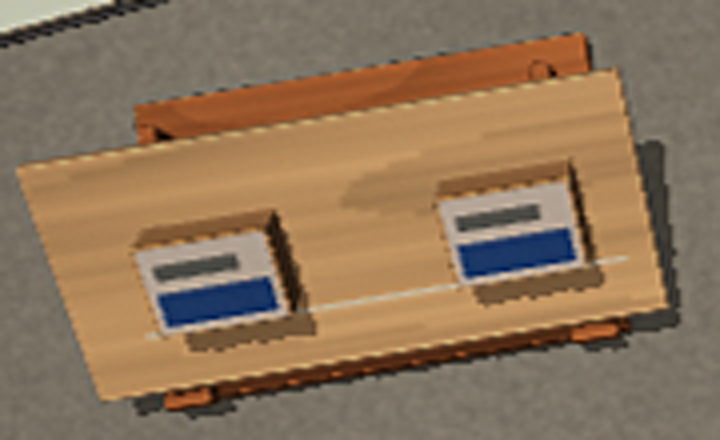

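View pics/s_board.png

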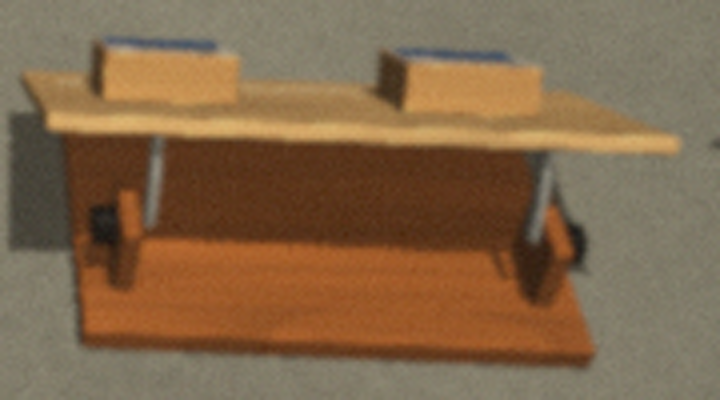

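View pics/t_panel.png

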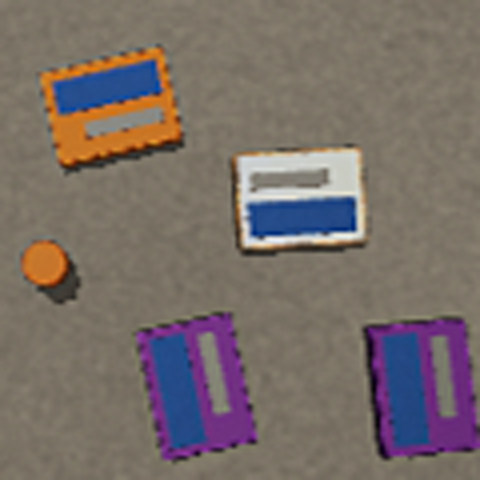

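The panels and the board corners are readable in the crops. Next I'll triangulate the upper board edge across the two views and fit the row.

```bash
cat > m.py <<'E'
from h import *
from scipy.optimize import least_squares
t=load("top");s=load("scene")
ot,Rt=campose(t);Kt=t["camera_matrix"]; os_,Rs=campose(s);Ks=s["camera_matrix"]
T=lambda X,Y:(40+(X+.5)/4-.5,130+(Y+.5)/4-.5)
S=lambda X,Y:(305+(X+.5)/4-.5,185+(Y+.5)/4-.5)
for n,a,b in [("upR",T(617,70),S(48,115)),("upL",T(17,168),S(680,137)),("loR",T(668,306),S(22,73))]:
    p,e=tri([(ot,ray(Kt,Rt,a)),(os_,ray(Ks,Rs,b))]);print(n,p.round(4),np.round(e,4))
# fit row pose: x,y,z,yaw,slope to corners
obs=[]
B=lambda sx,sy:(sx*.08,sy*.18,0)
# top: image right = -y
for sx,sy,px in [(1,1,(17,168)),(1,-1,(617,70)),(-1,-1,(668,306)),(-1,1,(103,400))]: obs.append((B(sx,sy),'t',T(*px)))
for sx,sy,px in [(1,-1,(48,115)),(1,1,(680,137)),(-1,-1,(22,73))]: obs.append((B(sx,sy),'s',S(*px)))
for cy,q in [(.09,[(133,248),(262,231),(288,311),(163,333)]),(-.09,[(434,199),(563,180),(587,262),(463,284)])]:
    for (sx,sy),px in zip([(1,1),(1,-1),(-1,-1),(-1,1)],q): obs.append(((sx*.03,cy+sy*.04,.03),'t',T(*px)))
def pose(p):
    R=Ro.from_euler("zy",[p[3],-p[4]]).as_matrix() # x up slope
    return R,np.array(p[:3])
def res(p):
    R,o=pose(p);r=[]
    for P,c,uv in obs:
        W=o+R@P
        q=proj(Kt,ot,Rt,W) if c=='t' else proj(Ks,os_,Rs,W)
        r+=list(q-uv)
    return np.array(r)
f=least_squares(res,[.5,.3,.07,.1,.5],loss="soft_l1")
p=f.x;print(p.round(4),res(p).reshape(-1,2).round(1).tolist())
print("hinge z if 80 below:",p[2]-.08*np.sin(p[4]))
np.save("row0.npy",p)
# loose panel
q=[(233,157),(361,148),(366,243),(243,252)]
P=np.array([onz(Kt,ot,Rt,(230+(X+.5)/4-.5,190+(Y+.5)/4-.5),.03) for X,Y in q])
print(P.round(4),P.mean(0).round(4)); 
print("panel yaw of y", np.degrees(np.arctan2(*((P[0]+P[3]-P[1]-P[2])[[1,0]]))), "of x",np.degrees(np.arctan2(*((P[0]+P[1]-P[2]-P[3])[[1,0]]))), np.linalg.norm(P[0]-P[1]),np.linalg.norm(P[0]-P[3]))
E
python3 m.py
```

```text
upR [0.6681 0.0352 0.1326] [0.0001 0.0001]
upL [0.601  0.3868 0.1343] [0.0011 0.0011]
loR [0.5389 0.0105 0.0436] [0.0006 0.0006]
[0.5738 0.1959 0.0719 0.1974 0.5803] [[6.7, -0.5], [0.0, -0.5], [2.3, 0.3], [7.8, -1.7], [0.0, -0.3], [-5.0, 14.7], [-2.6, -2.0], [-0.5, -0.2], [-1.2, -1.2], [0.1, 0.9], [0.4, 0.4], [-4.1, 0.1], [-3.8, -0.5], [-3.6, 1.7], [-4.5, 1.3]]
hinge z if 80 below: 0.028066618557753616
[[ 0.4873 -0.1964  0.03  ]
 [ 0.4949 -0.2772  0.03  ]
 [ 0.4352 -0.2805  0.03  ]
 [ 0.4278 -0.2034  0.03  ]] [ 0.4613 -0.2394  0.03  ]
panel yaw of y 95.40081458926154 of x 4.923452022646226 0.08119003622153542 0.05990885924988201
```

```bash
sed -i 's/"zy"/"ZY"/' m.py; python3 m.py
```

```text
upR [0.6681 0.0352 0.1326] [0.0001 0.0001]
upL [0.601  0.3868 0.1343] [0.0011 0.0011]
loR [0.5389 0.0105 0.0436] [0.0006 0.0006]
[0.5717 0.1928 0.0876 0.1902 0.6117] [[1.7, -0.4], [2.9, -0.9], [2.6, -0.8], [2.3, -0.6], [-3.0, -0.2], [-2.8, 0.3], [-3.0, 0.7], [-2.8, 0.5], [-1.2, -0.9], [-0.5, 1.3], [-2.3, 1.3], [-2.1, 0.1], [-0.7, -0.8], [-1.4, 1.2], [-3.2, 1.2]]
hinge z if 80 below: 0.04162385695885505
[[ 0.4873 -0.1964  0.03  ]
 [ 0.4949 -0.2772  0.03  ]
 [ 0.4352 -0.2805  0.03  ]
 [ 0.4278 -0.2034  0.03  ]] [ 0.4613 -0.2394  0.03  ]
panel yaw of y 95.40081458926154 of x 4.923452022646226 0.08119003622153542 0.05990885924988201
```

```bash
sed -i 's/^def res(p):/def res(p):\n    off=p[5]/; s/W=o+R@P/W=o+R@(np.array(P)+[0,off if P[2]==0 else 0,0])/; s/\.5\],loss/.5,0],loss/' m.py; python3 m.py
```

```text
upR [0.6681 0.0352 0.1326] [0.0001 0.0001]
upL [0.601  0.3868 0.1343] [0.0011 0.0011]
loR [0.5389 0.0105 0.0436] [0.0006 0.0006]
[0.5725 0.1885 0.0877 0.1883 0.6086 0.0108] [[-0.9, -0.1], [0.3, -0.3], [0.1, -0.2], [-0.3, -0.2], [-0.2, -0.2], [0.1, 0.5], [-0.5, 0.6], [-1.0, 0.1], [0.6, -1.3], [1.2, 1.0], [-0.5, 1.0], [-0.2, -0.2], [1.2, -1.0], [0.4, 1.0], [-1.4, 1.0]]
hinge z if 80 below: 0.04199131036294749
[[ 0.4873 -0.1964  0.03  ]
 [ 0.4949 -0.2772  0.03  ]
 [ 0.4352 -0.2805  0.03  ]
 [ 0.4278 -0.2034  0.03  ]] [ 0.4613 -0.2394  0.03  ]
panel yaw of y 95.40081458926154 of x 4.923452022646226 0.08119003622153542 0.05990885924988201
```

Row: origin ≈ (0.5725, 0.1885, 0.0877), yaw 10.8°, slope 34.9°, with a fit of about 1 px. The loose panel is at (0.461, −0.239) and its x axis is at yaw 5.2°. I'll move to the middle of the workspace first, turning the wrist on the way.

```bash
cat > go.py <<'E'
import sys
from h import *
from plant import get_state
def tooldelta(target,s=None):
    s=s or get_state(); R=Ro.from_euler("xyz",s["eef_rot"],degrees=True).as_matrix()
    return (R.T@(np.array(target)-s["tcp_pos"])*1000).round(1)
def show():
    s=get_state();R=Ro.from_euler("xyz",s["eef_rot"],degrees=True).as_matrix()
    print("t",s["time_s"],"p",s["tcp_pos"].round(4),"rpy",s["eef_rot"].round(2),"z",R[:,2].round(3),"j",s["joints"].round(1),"F",s["contact_force"].round(1),"w",round(s["gripper_width"],4))
if __name__=="__main__":
    show()
    if len(sys.argv)>3: print(tooldelta([float(x) for x in sys.argv[1:4]]))
E
python3 go.py 0.6 0.115 0.30
```

```text
t 0.15 p [0.1609 0.6552 0.2259] rpy [ 1.7993e+02 -1.0000e-02 -1.3800e+01] z [-0.    -0.001 -1.   ] j [ 92.7  20.6   0.6  -0.  -70.1 -16.5] F [-0.9  0.1 -0.4] w 0.0878
[555.3 419.9 -73.5]
```

Request:
apply_moves:
  commands:
    - {"dp":[555,420,-74],"yaw":1.239,"grip":1}
    - {"dp":[555,420,-74],"yaw":1.239,"grip":1}
    - {"dp":[555,420,-74],"yaw":1.239,"grip":1}
    - {"dp":[555,420,-74],"yaw":1.239,"grip":1}
    - {"dp":[555,420,-74],"yaw":1.239,"grip":1}
    - {"dp":[555,420,-74],"yaw":1.239,"grip":1}
    - {"dp":[555,420,-74],"yaw":1.239,"grip":1}
    - {"dp":[555,420,-74],"yaw":1.239,"grip":1}
    - {"dp":[555,420,-74],"yaw":1.239,"grip":1}
    - {"dp":[555,420,-74],"yaw":1.239,"grip":1}
    - {"dp":[555,420,-74],"yaw":1.239,"grip":1}
    - {"dp":[555,420,-74],"yaw":1.239,"grip":1}

```text
time_s: 1.65
tcp_pos: [0.6014, 0.1122, 0.3001]
eef_rot: [180.0, -0.0, -85.0]
contact_force: [0.4, 0.6, -0.3]
gripper_width: 0.0878
```

```bash
python3 go.py 0.463 -0.24 0.30; python3 go.py 1.0 0.19 0.30
```

```text
t 1.65 p [0.6014 0.1122 0.3001] rpy [ 1.7996e+02 -4.0000e-02 -8.5010e+01] z [-0.001 -0.001 -1.   ] j [ 28.8  12.5  -1.    0.  -76.6 -23.9] F [ 0.4  0.6 -0.3] w 0.0878
[338.8 168.5   0.4]
t 1.65 p [0.6014 0.1122 0.3001] rpy [ 1.7996e+02 -4.0000e-02 -8.5010e+01] z [-0.001 -0.001 -1.   ] j [ 28.8  12.5  -1.    0.  -76.6 -23.9] F [ 0.4  0.6 -0.3] w 0.0878
[-4.290e+01 -4.039e+02 -2.000e-01]
```

Test: command a pose beyond reach, outward and high over clear space, and see whether the tool tilts and whether the tilt stays.

Request:
apply_moves:
  commands:
    - {"dp":[-40,-480,0],"grip":1}
    - {"dp":[-40,-480,0],"grip":1}
    - {"dp":[-40,-480,0],"grip":1}
    - {"dp":[-40,-480,0],"grip":1}
    - {"dp":[-40,-480,0],"grip":1}
    - {"dp":[-40,-480,0],"grip":1}
    - {"dp":[-40,-480,0],"grip":1}
    - {"dp":[-40,-480,0],"grip":1}

```text
$.commands[0]: bad value
```

```bash
python3 go.py
```

```text
t 1.65 p [0.6014 0.1122 0.3001] rpy [ 1.7996e+02 -4.0000e-02 -8.5010e+01] z [-0.001 -0.001 -1.   ] j [ 28.8  12.5  -1.    0.  -76.6 -23.9] F [ 0.4  0.6 -0.3] w 0.0878
```

Request:
apply_moves:
  commands:
    - {"dp":[-40,-480,0],"yaw":0,"grip":1}
    - {"dp":[-40,-480,0],"yaw":0,"grip":1}
    - {"dp":[-40,-480,0],"yaw":0,"grip":1}
    - {"dp":[-40,-480,0],"yaw":0,"grip":1}
    - {"dp":[-40,-480,0],"yaw":0,"grip":1}
    - {"dp":[-40,-480,0],"yaw":0,"grip":1}
    - {"dp":[-40,-480,0],"yaw":0,"grip":1}
    - {"dp":[-40,-480,0],"yaw":0,"grip":1}

```text
time_s: 2.65
tcp_pos: [0.9768, 0.1818, 0.2627]
eef_rot: [-177.0, -0.1, -84.7]
contact_force: [-0.4, -0.2, -0.4]
gripper_width: 0.0875
```

```bash
python3 go.py
```

```text
t 2.65 p [0.9768 0.1818 0.2627] rpy [-1.7703e+02 -6.0000e-02 -8.4750e+01] z [ 0.052  0.004 -0.999] j [  22.    57.3   71.5    0.9 -101.3  -16.6] F [-0.4 -0.2 -0.4] w 0.0875
```

It tilted 3° outward at the reach limit. Now I'll pull back inside reach to see whether the tilt stays.

Request:
apply_moves:
  commands:
    - {"dp":[0,60,-40],"yaw":0,"grip":1}
    - {"dp":[0,60,-40],"yaw":0,"grip":1}
    - {"dp":[0,60,-40],"yaw":0,"grip":1}

```text
time_s: 3.02
tcp_pos: [0.9137, 0.1753, 0.3118]
eef_rot: [-176.3, 0.1, -84.7]
contact_force: [0.2, 0.5, 0.1]
gripper_width: 0.0874
```

```bash
python3 go.py
```

```text
t 3.025 p [0.9137 0.1753 0.3118] rpy [-1.7633e+02  7.0000e-02 -8.4750e+01] z [ 0.064  0.007 -0.998] j [ 23.2  45.2  53.    1.1 -94.3 -17.8] F [0.2 0.5 0.1] w 0.0874
```

The tilt persists: the commanded pose carries over. So with the panel in hand I can build up the slope angle by pushing against the reach limit. Now the panel.

```bash
python3 go.py 0.4613 -0.2394 0.16
```

```text
t 3.025 p [0.9137 0.1753 0.3118] rpy [-1.7633e+02  7.0000e-02 -8.4750e+01] z [ 0.064  0.007 -0.998] j [ 23.2  45.2  53.    1.1 -94.3 -17.8] F [0.2 0.5 0.1] w 0.0874
[371.7 497.2 119.8]
```

Request:
apply_moves:
  commands:
    - {"dp":[372,497,120],"yaw":0,"grip":1}
    - {"dp":[372,497,120],"yaw":0,"grip":1}
    - {"dp":[372,497,120],"yaw":0,"grip":1}
    - {"dp":[372,497,120],"yaw":0,"grip":1}
    - {"dp":[372,497,120],"yaw":0,"grip":1}
    - {"dp":[372,497,120],"yaw":0,"grip":1}
    - {"dp":[372,497,120],"yaw":0,"grip":1}
    - {"dp":[372,497,120],"yaw":0,"grip":1}
    - {"dp":[372,497,120],"yaw":0,"grip":1}
    - {"dp":[372,497,120],"yaw":0,"grip":1}
    - {"dp":[372,497,120],"yaw":0,"grip":1}
    - {"dp":[372,497,120],"yaw":0,"grip":1}

```text
time_s: 4.53
tcp_pos: [0.4614, -0.2404, 0.1584]
eef_rot: [-176.6, -0.1, -84.9]
contact_force: [0.5, 0.2, 0.5]
gripper_width: 0.0876
```

```bash
python3 go.py 0.4613 -0.2394 0.008
python3 - <<'E'
from h import *
from plant import *
s=get_state();c=capture("wrist");cv2.imwrite("pics/w1.png",c["color"][:,:,::-1])
np.savez("pics/wrist1.npz",**c,p=s["tcp_pos"],r=s["eef_rot"])
E
```

```text
t 4.525 p [ 0.4614 -0.2404  0.1584] rpy [-1.7665e+02 -8.0000e-02 -8.4860e+01] z [ 0.058  0.004 -0.998] j [ -6.3   7.6 -26.2  -0.7 -53.   11.9] F [0.5 0.2 0.5] w 0.0876
[ -1.2   8.8 150.2]
```

View pics/w1.png

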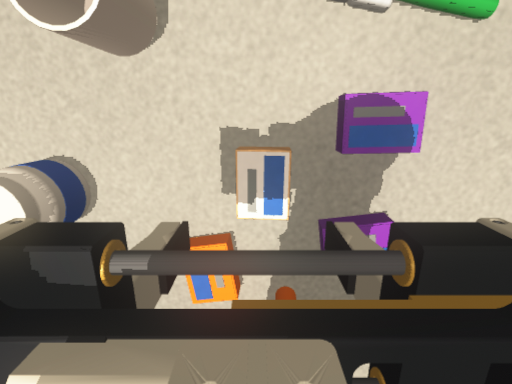

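The wrist view shows the panel's front at columns 237–291 and rows 148–219, between the fingers. I'll check its position from these corners.

Run:
```python
from h import *
d=np.load("pics/wrist1.npz");R=Ro.from_euler("xyz",d["r"],degrees=True).as_matrix();T=d["T_tool_cam"];K=d["camera_matrix"]
o=d["p"]+R@T[:3,3];Rc=R@T[:3,:3]
hsv=cv2.cvtColor(d["color"],cv2.COLOR_RGB2HSV)
m=((hsv[...,2]>190)&(hsv[...,1]<40)).astype(np.uint8); m2=cv2.inRange(hsv,(105,100,60),(125,255,255))
m=(m|(m2>0)).astype(np.uint8);m[:,:225]=0;m[:,300:]=0;m[:140]=0;m[222:]=0
m=cv2.morphologyEx(m,cv2.MORPH_CLOSE,np.ones((9,9)));
n,l,st,ce=cv2.connectedComponentsWithStats(m);i=1+np.argmax(st[1:,4]);print(st[i],ce[i])
r=cv2.minAreaRect(np.argwhere(l==i)[:,::-1].astype(np.float32));print(r)
q=cv2.boxPoints(r);P=np.array([onz(K,o,Rc,u,.03) for u in q]);print(P.round(4),P.mean(0).round(4))
for a in range(4):
  e=P[a]-P[a-1];print(np.linalg.norm(e).round(4),np.degrees(np.arctan2(e[1],e[0])).round(1))
```

```text
[ 225  154   69   68 2084] [266.31429942 195.50767754]
((259.0, 187.49996948242188), (67.99998474121094, 66.99998474121094), -0.0)
[[ 0.5029 -0.1902  0.03  ]
 [ 0.5074 -0.2685  0.03  ]
 [ 0.4343 -0.2757  0.03  ]
 [ 0.4245 -0.1992  0.03  ]] [ 0.4673 -0.2334  0.03  ]
0.0789 6.6
0.0784 -86.8
0.0734 -174.4
0.0771 97.3
```

Run:
```python
import cv2
a=cv2.imread("pics/w1.png");cv2.imwrite("pics/w1c.png",cv2.resize(a[135:235,220:310],None,fx=6,fy=6,interpolation=cv2.INTER_NEAREST))
```

```text
(no output)
```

View pics/w1c.png

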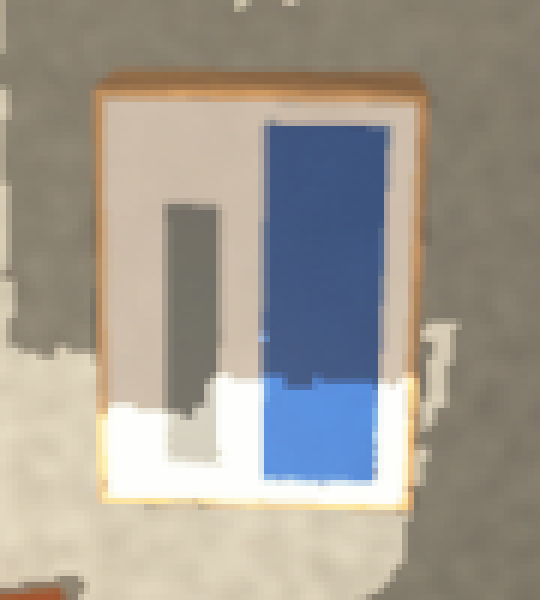

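Run:
```python
from h import *
d=np.load("pics/wrist1.npz");R=Ro.from_euler("xyz",d["r"],degrees=True).as_matrix();T=d["T_tool_cam"];K=d["camera_matrix"]
o=d["p"]+R@T[:3,3];Rc=R@T[:3,:3]
P=np.array([onz(K,o,Rc,(219.5+x/6,134.5+y/6),.03) for x,y in [(97,92),(425,95),(411,508),(100,503)]]);print(P.round(4),P.mean(0).round(4))
for a in range(4):
  e=P[a]-P[a-1];print(np.linalg.norm(e).round(4),np.degrees(np.arctan2(e[1],e[0])).round(1))
```

```text
[[ 0.4961 -0.2741  0.03  ]
 [ 0.4376 -0.2793  0.03  ]
 [ 0.4305 -0.2008  0.03  ]
 [ 0.4901 -0.195   0.03  ]] [ 0.4635 -0.2373  0.03  ]
0.0793 -85.7
0.0587 -174.9
0.0788 95.2
0.0599 5.5
```

Both views agree on the centre, ≈ (0.4625, −0.2385), and yaw 5°. Descending.

Request:
apply_moves:
  commands:
    - {"dp":[-2,8,60],"yaw":0,"grip":1}
    - {"dp":[-2,8,110],"yaw":0,"grip":1}
    - {"dp":[-2,8,140],"yaw":0,"grip":1}
    - {"dp":[-2,8,152],"yaw":0,"grip":1}
    - {"dp":[-2,8,152],"yaw":0,"grip":1}

```text
time_s: 5.2
tcp_pos: [0.4621, -0.2374, 0.0046]
eef_rot: [-176.9, -0.0, -84.7]
contact_force: [0.5, 0.4, 0.1]
gripper_width: 0.0878
```

```bash
python3 go.py
```

```text
t 5.2 p [ 0.4621 -0.2374  0.0046] rpy [-1.7686e+02 -4.0000e-02 -8.4700e+01] z [ 0.055  0.004 -0.998] j [ -6.   19.7 -35.6  -1.1 -31.7  12.2] F [0.5 0.4 0.1] w 0.0878
```

Request:
apply_moves:
  commands:
    - {"dp":[0,0,-1],"yaw":0,"grip":0}
    - {"dp":[0,0,-1],"yaw":0,"grip":0}
    - {"dp":[0,0,-1],"yaw":0,"grip":0}
    - {"dp":[0,0,-1],"yaw":0,"grip":0}
    - {"dp":[0,0,-1],"yaw":0,"grip":0}
  newtons: 35

```text
time_s: 5.82
tcp_pos: [0.4616, -0.238, 0.0063]
eef_rot: [-176.8, -0.1, -84.8]
contact_force: [0.4, 1.3, 6.5]
gripper_width: 0.0605
```

```bash
python3 go.py
```

```text
t 5.825 p [ 0.4616 -0.238   0.0063] rpy [-1.7678e+02 -6.0000e-02 -8.4770e+01] z [ 0.056  0.004 -0.998] j [ -6.1  19.5 -35.6  -1.1 -31.8  12.2] F [0.4 1.3 6.5] w 0.0605
```

Gripped at 60.5 mm. Lifting and carrying it high to the outer side.

Request:
apply_moves:
  commands:
    - {"dp":[0,0,-60],"yaw":0,"grip":0}
    - {"dp":[0,0,-120],"yaw":0,"grip":0}
    - {"dp":[0,0,-180],"yaw":0,"grip":0}
    - {"dp":[0,0,-240],"yaw":0,"grip":0}
    - {"dp":[0,0,-270],"yaw":0,"grip":0}
    - {"dp":[0,0,-270],"yaw":0,"grip":0}

```text
time_s: 6.58
tcp_pos: [0.4469, -0.2394, 0.2778]
eef_rot: [-176.6, -0.1, -84.8]
contact_force: [-0.2, 0.4, -1.8]
gripper_width: 0.0601
```

```bash
python3 go.py 0.85 0.17 0.30
```

```text
t 6.575 p [ 0.4469 -0.2394  0.2778] rpy [-1.7659e+02 -1.0000e-01 -8.4800e+01] z [ 0.059  0.004 -0.998] j [ -6.4   0.8 -17.2  -0.6 -68.7  11.8] F [-0.2  0.4 -1.8] w 0.0601
[-371.1 -439.2    3.3]
```

Request:
apply_moves:
  commands:
    - {"dp":[-375,-490,4],"yaw":0,"grip":0}
    - {"dp":[-375,-490,4],"yaw":0,"grip":0}
    - {"dp":[-375,-490,4],"yaw":0,"grip":0}
    - {"dp":[-375,-490,4],"yaw":0,"grip":0}
    - {"dp":[-375,-490,4],"yaw":0,"grip":0}
    - {"dp":[-375,-490,4],"yaw":0,"grip":0}
    - {"dp":[-375,-490,4],"yaw":0,"grip":0}
    - {"dp":[-375,-490,4],"yaw":0,"grip":0}
    - {"dp":[-375,-490,4],"yaw":0,"grip":0}
    - {"dp":[-375,-490,4],"yaw":0,"grip":0}
    - {"dp":[-375,-490,4],"yaw":0,"grip":0}

```text
time_s: 7.95
tcp_pos: [0.9007, 0.1829, 0.2863]
eef_rot: [-177.5, -0.1, -84.6]
contact_force: [-0.6, -0.5, -3.2]
gripper_width: 0.0603
```

```bash
python3 go.py 1.3 0.25 0.30
```

```text
t 7.95 p [0.9007 0.1829 0.2863] rpy [-1.7751e+02 -1.2000e-01 -8.4630e+01] z [ 0.043  0.002 -0.999] j [ 23.9  44.3  48.1   0.9 -91.6 -18.5] F [-0.6 -0.5 -3.2] w 0.0603
[ -29.4 -404.1    3.8]
```

Request:
apply_moves:
  commands:
    - {"dp":[-30,-400,0],"yaw":0,"grip":0}
    - {"dp":[-30,-400,0],"yaw":0,"grip":0}
    - {"dp":[-30,-400,0],"yaw":0,"grip":0}
    - {"dp":[-30,-400,0],"yaw":0,"grip":0}

```text
time_s: 8.45
tcp_pos: [1.0008, 0.1928, 0.2559]
eef_rot: [-173.8, -0.1, -84.8]
contact_force: [-0.1, -0.3, -0.5]
gripper_width: 0.0604
```

```bash
python3 go.py 1.3 0.25 0.30
```

```text
t 8.45 p [1.0008 0.1928 0.2559] rpy [-1.7379e+02 -8.0000e-02 -8.4810e+01] z [ 0.108  0.008 -0.994] j [ 22.5  58.   71.5   1.9 -97.6 -16.9] F [-0.1 -0.3 -0.5] w 0.0604
[ -29.9 -306.1  -11.1]
```

Request:
apply_moves:
  commands:
    - {"dp":[-150,-370,0],"yaw":0,"grip":0}
    - {"dp":[-150,-370,0],"yaw":0,"grip":0}

```text
time_s: 8.7
tcp_pos: [1.026, 0.2301, 0.2375]
eef_rot: [-170.4, 0.1, -84.8]
contact_force: [0.4, -0.2, -1.3]
gripper_width: 0.0604
```

```bash
python3 go.py 1.3 0.25 0.30
```

```text
t 8.7 p [1.026  0.2301 0.2375] rpy [-1.7037e+02  1.0000e-01 -8.4790e+01] z [ 0.166  0.017 -0.986] j [ 24.2  59.6  71.6   3.  -92.9 -18.7] F [ 0.4 -0.2 -1.3] w 0.0604
[   5.  -281.3  -15.6]
```

Request:
apply_moves:
  commands:
    - {"dp":[-300,-300,0],"yaw":0,"grip":0}
    - {"dp":[-300,-300,0],"yaw":0,"grip":0}
    - {"dp":[-300,-300,0],"yaw":0,"grip":0}

```text
time_s: 9.07
tcp_pos: [1.0295, 0.3327, 0.2141]
eef_rot: [-167.4, 0.5, -84.6]
contact_force: [0.0, -0.2, -2.2]
gripper_width: 0.0604
```

```bash
python3 go.py 1.3 0.43 0.30
```

```text
t 9.075 p [1.0295 0.3327 0.2141] rpy [-167.38    0.46  -84.63] z [ 0.217  0.028 -0.976] j [ 29.8  61.5  71.6   4.8 -88.4 -24.1] F [ 0.  -0.2 -2.2] w 0.0604
[ -72.3 -290.4  -22.5]
```

Request:
apply_moves:
  commands:
    - {"dp":[-140,-400,-60],"yaw":0,"grip":0}
    - {"dp":[-140,-400,-60],"yaw":0,"grip":0}
    - {"dp":[-140,-400,-60],"yaw":0,"grip":0}

```text
time_s: 9.45
tcp_pos: [1.0467, 0.3544, 0.221]
eef_rot: [-163.8, 0.9, -84.6]
contact_force: [0.3, 0.2, -0.8]
gripper_width: 0.0601
```

```bash
python3 go.py 1.3 0.43 0.30
```

```text
t 9.45 p [1.0467 0.3544 0.221 ] rpy [-163.79    0.95  -84.58] z [ 0.276  0.042 -0.96 ] j [ 30.7  61.7  71.7   6.1 -84.9 -25.2] F [ 0.3  0.2 -0.8] w 0.0601
[ -52.6 -270.8   -2.6]
```

Request:
apply_moves:
  commands:
    - {"dp":[-140,-450,0],"yaw":0,"grip":0}
    - {"dp":[-140,-450,0],"yaw":0,"grip":0}
    - {"dp":[-140,-450,0],"yaw":0,"grip":0}

```text
time_s: 9.82
tcp_pos: [1.0698, 0.3722, 0.2156]
eef_rot: [-160.3, 1.5, -84.4]
contact_force: [0.2, 0.0, -0.3]
gripper_width: 0.0599
```

Request:
apply_moves:
  commands:
    - {"dp":[-140,-450,0],"yaw":0,"grip":0}
    - {"dp":[-140,-450,0],"yaw":0,"grip":0}

```text
time_s: 10.07
tcp_pos: [1.0887, 0.3861, 0.222]
eef_rot: [-156.8, 1.9, -84.2]
contact_force: [-0.2, 0.1, -0.8]
gripper_width: 0.0604
```

```bash
python3 go.py 1.3 0.43 0.30
```

```text
t 10.075 p [1.0887 0.3861 0.222 ] rpy [-156.84    1.95  -84.22] z [ 0.388  0.071 -0.919] j [ 31.7  63.   71.7   8.5 -77.  -26.7] F [-0.2  0.1 -0.8] w 0.0604
[ -25.  -227.7   13.5]
```

Request:
apply_moves:
  commands:
    - {"dp":[-100,-450,0],"yaw":0,"grip":0}
    - {"dp":[-100,-450,0],"yaw":0,"grip":0}

```text
time_s: 10.32
tcp_pos: [1.1079, 0.3902, 0.2356]
eef_rot: [-153.5, 2.4, -84.0]
contact_force: [0.2, 0.0, -1.4]
gripper_width: 0.0603
```

Request:
apply_moves:
  commands:
    - {"dp":[-100,-450,0],"yaw":0,"grip":0}
    - {"dp":[-100,-450,0],"yaw":0,"grip":0}

```text
time_s: 10.58
tcp_pos: [1.1246, 0.3937, 0.2551]
eef_rot: [-150.1, 2.9, -83.8]
contact_force: [-0.3, 0.3, -2.0]
gripper_width: 0.0605
```

```bash
python3 go.py 1.3 0.43 0.30
```

```text
t 10.575 p [1.1246 0.3937 0.2551] rpy [-150.11    2.86  -83.77] z [ 0.491  0.097 -0.866] j [ 31.6  62.7  71.7  10.7 -70.9 -27.1] F [-0.3  0.3 -2. ] w 0.0605
[ -19.3 -176.5   50.7]
```

Request:
apply_moves:
  commands:
    - {"dp":[-40,-450,0],"yaw":0,"grip":0}
    - {"dp":[-40,-450,0],"yaw":0,"grip":0}
    - {"dp":[-40,-450,0],"yaw":0,"grip":0}

```text
time_s: 10.95
tcp_pos: [1.1436, 0.377, 0.2878]
eef_rot: [-146.6, 3.2, -83.5]
contact_force: [-0.7, 0.0, -1.0]
gripper_width: 0.0605
```

```bash
python3 go.py 0.9 0.3 0.30; python3 -c "
from h import *
from plant import *
s=get_state();R=Ro.from_euler('xyz',s['eef_rot'],degrees=True).as_matrix()
p=np.load('row0.npy');Rr=Ro.from_euler('ZY',[p[3],-p[4]]).as_matrix()
M=Rr.T@R;print(M.round(3))"
```

```text
t 10.95 p [1.1436 0.377  0.2878] rpy [-146.58    3.25  -83.54] z [ 0.542  0.109 -0.833] j [ 30.6  61.6  71.7  11.3 -68.4 -26.3] F [-0.7  0.  -1. ] w 0.0605
[  48.3  201.1 -150.6]
[[-0.094 -0.995 -0.023]
 [-0.996  0.094  0.006]
 [-0.003  0.023 -1.   ]]
```

The tool axis is now within 1.3° of the board normal. I'll move back to a point high above the board, squaring the yaw on the way.

```bash
python3 go.py 0.56 0.20 0.36
```

```text
t 10.95 p [1.1436 0.377  0.2878] rpy [-146.58    3.25  -83.54] z [ 0.542  0.109 -0.833] j [ 30.6  61.6  71.7  11.3 -68.4 -26.3] F [-0.7  0.  -1. ] w 0.0605
[ 106.   457.5 -395.7]
```

Request:
apply_moves:
  commands:
    - {"dp":[106,457,-396],"yaw":-0.094,"grip":0}
    - {"dp":[106,457,-396],"yaw":-0.094,"grip":0}
    - {"dp":[106,457,-396],"yaw":-0.094,"grip":0}
    - {"dp":[106,457,-396],"yaw":-0.094,"grip":0}
    - {"dp":[106,457,-396],"yaw":-0.094,"grip":0}
    - {"dp":[106,457,-396],"yaw":-0.094,"grip":0}
    - {"dp":[106,457,-396],"yaw":-0.094,"grip":0}
    - {"dp":[106,457,-396],"yaw":-0.094,"grip":0}
    - {"dp":[106,457,-396],"yaw":-0.094,"grip":0}
    - {"dp":[106,457,-396],"yaw":-0.094,"grip":0}
    - {"dp":[106,457,-396],"yaw":-0.094,"grip":0}
    - {"dp":[106,457,-396],"yaw":-0.094,"grip":0}

```text
time_s: 12.45
tcp_pos: [0.5585, 0.1991, 0.3619]
eef_rot: [-146.2, 0.4, -79.0]
contact_force: [-0.2, 0.4, -0.4]
gripper_width: 0.0602
```

```bash
cat > rel.py <<'E'
from h import *
from plant import *
import sys
s=get_state();R=Ro.from_euler('xyz',s['eef_rot'],degrees=True).as_matrix()
p=np.load('row0.npy');Rr=Ro.from_euler('ZY',[p[3],-p[4]]).as_matrix()
M=Rr.T@R;print(M.round(3));print("tcp in row mm",(Rr.T@(s["tcp_pos"]-p[:3])*1000).round(1))
print("F row",(Rr.T@s["contact_force"]).round(1),"w",s["gripper_width"],"t",s["time_s"],"j",s["joints"].round(1))
if len(sys.argv)>3:
    T=p[:3]+Rr@np.array([float(a)/1000 for a in sys.argv[1:4]]); print("dp",(R.T@(T-s["tcp_pos"])*1000).round(1))
E
python3 rel.py 0 0 100
python3 - <<'E'
from h import *
from plant import *
s=get_state();c=capture("wrist");cv2.imwrite("pics/w2.png",c["color"][:,:,::-1])
np.savez("pics/wrist2.npz",**c,p=s["tcp_pos"],r=s["eef_rot"])
E
```

```text
[[-0.001 -1.    -0.019]
 [-1.     0.001  0.008]
 [-0.008  0.019 -1.   ]]
tcp in row mm [147.1  13.1 231.6]
F row [-0.4  0.5 -0.2] w 0.060241418355508454 t 12.45 j [ 49.1 -10.6 -36.7  31.5 -40.4 -58.2]
dp [ 14.3 144.6 134.3]
```

View pics/w2.png

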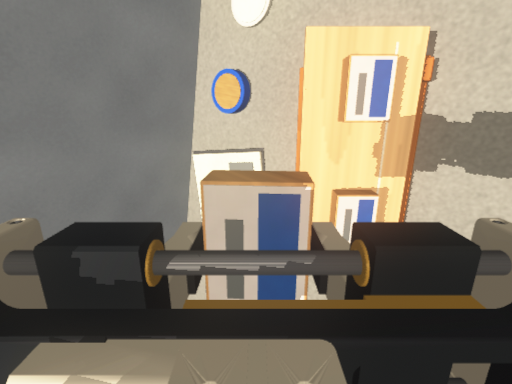

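The held panel sits square in the jaws: its upper edge runs level at row 173, columns 203–313. Both mounted panels are in view near (370,88) and (355,212). I'll use this view to check the row estimate while approaching.

Request:
apply_moves:
  commands:
    - {"dp":[14,145,0],"yaw":0.0,"grip":0}
    - {"dp":[14,145,0],"yaw":0.0,"grip":0}
    - {"dp":[14,145,60],"yaw":0.0,"grip":0}
    - {"dp":[14,145,134],"yaw":0.0,"grip":0}
    - {"dp":[14,145,134],"yaw":0.0,"grip":0}
    - {"dp":[14,145,134],"yaw":0.0,"grip":0}

```text
time_s: 13.25
tcp_pos: [0.5326, 0.1822, 0.1959]
eef_rot: [-149.4, 0.2, -79.1]
contact_force: [0.4, -0.4, -0.7]
gripper_width: 0.0606
```

```bash
python3 rel.py 0 0 60
python3 - <<'E'
from h import *
from plant import *
s=get_state();c=capture("wrist");cv2.imwrite("pics/w3.png",c["color"][:,:,::-1])
np.savez("pics/wrist3.npz",**c,p=s["tcp_pos"],r=s["eef_rot"])
c=capture("scene");a=c["color"][:,:,::-1];cv2.imwrite("pics/s3.png",cv2.resize(a[120:300,290:490],None,fx=3,fy=3))
E
```

```text
[[-0.001 -0.997 -0.075]
 [-1.     0.001  0.004]
 [-0.004  0.075 -0.997]]
tcp in row mm [ 28.7   1.3 111.8]
F row [-0.1 -0.4 -0.8] w 0.06060159842191988 t 13.25 j [ 38.6  -4.4 -58.2  58.1 -16.  -81.5]
dp [ 1.5 24.8 53.8]
```

View pics/w3.png

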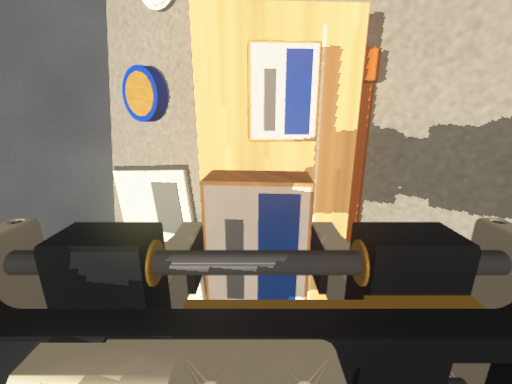

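View pics/s3.png

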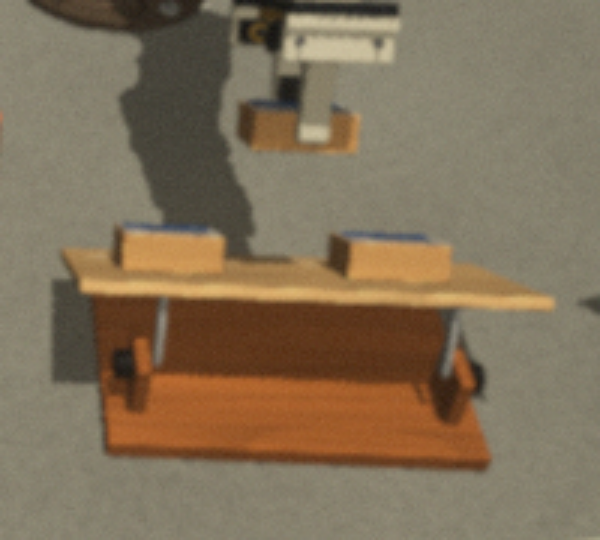

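The arm has reached its elbow limit (j3 = −58.2) and lost about 4° of tilt, so the approach pose is at the edge of reach here. I'll fit the arm's kinematics to the logged samples and check which poses are reachable.

```bash
cat > kin.py <<'E'
from h import *
from scipy.optimize import least_squares
import itertools
D="""92.7 20.6 0.6 0 -70.1 -16.5|.1609 .6552 .2259|179.93 -.01 -13.8
28.8 12.5 -1.0 0 -76.6 -23.9|.6014 .1122 .3001|179.96 -.04 -85.01
22 57.3 71.5 .9 -101.3 -16.6|.9768 .1818 .2627|-177.03 -.06 -84.75
23.2 45.2 53 1.1 -94.3 -17.8|.9137 .1753 .3118|-176.33 .07 -84.75
-6.3 7.6 -26.2 -.7 -53 11.9|.4614 -.2404 .1584|-176.65 -.08 -84.86
-6 19.7 -35.6 -1.1 -31.7 12.2|.4621 -.2374 .0046|-176.86 -.04 -84.7
-6.4 .8 -17.2 -.6 -68.7 11.8|.4469 -.2394 .2778|-176.59 -.1 -84.8
24.2 59.6 71.6 3 -92.9 -18.7|1.026 .2301 .2375|-170.37 .1 -84.79
31.7 63 71.7 8.5 -77 -26.7|1.0887 .3861 .222|-156.84 1.95 -84.22
31.6 62.7 71.7 10.7 -70.9 -27.1|1.1246 .3937 .2551|-150.11 2.86 -83.77
30.6 61.6 71.7 11.3 -68.4 -26.3|1.1436 .377 .2878|-146.58 3.25 -83.54
38.6 -4.4 -58.2 58.1 -16 -81.5|.5326 .1822 .1959|-149.4 .2 -79.1
49.1 -10.6 -36.7 31.5 -40.4 -58.2|.5585 .1991 .3619|-146.2 .4 -79.0"""
S=[[np.array(list(map(float,x.split()))) for x in l.split("|")] for l in D.split("\n")]
E=lambda ax,a:Ro.from_euler(ax,a,degrees=True).as_matrix()
def fk(q,p,s):
    o1,o2,o3,o4=p[:3],np.array([p[3],0,p[4]]),np.array([p[5],0,p[6]]),np.array([p[7],p[8],p[9]])
    R=E("z",q[0]+p[13]);x=R@o1
    R=R@E("y",q[1]);x=x+R@o2
    R=R@E("y",-q[2]);x=x+R@o3
    R=R@E("x",s[0]*q[3])@E("y",-q[4])@E("x",s[1]*q[5]);x=x+R@o4
    return x,R@Ro.from_rotvec(p[10:13]).as_matrix()
def fit():
    best=None
    for s in itertools.product([1,-1],[1,-1]):
        # C init from sample 0
        q,x,r=S[0]
        for z0 in (0,):
            p0=np.array([0,-.19,.4,0,.4,.4,0,.25,0,0,0,0,0,z0],float)
            _,R=fk(q,p0,s);p0[10:13]=Ro.from_matrix(R.T@E("xyz",r)).as_rotvec()
            def f(p):
                o=[]
                for q,x,r in S:
                    X,R=fk(q,p,s);o+=list((X-x)*1000);o+=list(Ro.from_matrix(R.T@E("xyz",r)).as_rotvec()*200)
                return np.array(o+list(p*1e-2))
            g=least_squares(f,p0)
            if best is None or g.cost<best[0]: best=(g.cost,g.x,s,f(g.x))
    return best
if __name__=="__main__":
    c,p,s,r=fit();print(c,s,p.round(4));print(r[:-14].reshape(-1,6).round(1));np.savez("kin.npz",p=p,s=s)
E
python3 kin.py
```

```text
12436.584821487739 (-1, -1) [ 0.03   -0.2164  0.2693  0.0151  0.5559  0.4185  0.0085  0.4051  0.0588
  0.0144 -1.2237  1.1976 -1.2189 -1.0346]
[[-1.620e+01  1.490e+01  1.800e+01  0.000e+00  8.000e-01 -2.000e-01]
 [ 1.710e+01  2.300e+01  1.390e+01  1.000e-01  9.000e-01 -5.000e-01]
 [-1.860e+01  2.700e+00  1.200e+00 -3.000e-01  8.000e-01 -3.000e-01]
 [-1.040e+01  6.200e+00  3.000e-01 -1.000e-01  5.000e-01 -0.000e+00]
 [ 1.110e+01  2.630e+01  3.030e+01  3.000e-01  6.000e-01  0.000e+00]
 [ 1.610e+01  2.540e+01  3.980e+01  2.000e-01  7.000e-01 -2.000e-01]
 [ 8.500e+00  2.670e+01  2.210e+01  2.000e-01  6.000e-01 -2.000e-01]
 [-1.360e+01  0.000e+00 -1.700e+00  1.000e-01  3.000e-01 -4.000e-01]
 [ 6.000e-01 -5.200e+00 -6.600e+00 -3.000e-01 -5.000e-01 -1.000e-01]
 [ 4.100e+00 -6.000e+00 -1.130e+01 -3.000e-01 -1.200e+00  4.000e-01]
 [ 4.800e+00 -3.700e+00 -1.200e+01 -3.000e-01 -1.100e+00  4.000e-01]
 [ 7.100e+00 -1.014e+02 -4.560e+01  3.000e-01 -1.200e+00  4.000e-01]
 [ 4.070e+01 -3.000e+00 -4.840e+01  0.000e+00 -1.200e+00  7.000e-01]]
```

```bash
python3 - <<'E'
t=open("kin.py").read()
t=t.replace('R=R@E("x",s[0]*q[3])@E("y",-q[4])@E("x",s[1]*q[5]);x=x+R@o4','R=R@E("x",s[0]*q[3]);x=x+R@np.array([0,p[14],p[15]]);R=R@E("y",-q[4])@E("x",s[1]*q[5]);x=x+R@o4')
t=t.replace("0,0,0,z0]","0,0,0,z0,-.0,0]").replace("r[:-14]","r[:-16]")
open("kin.py","w").write(t)
E
python3 kin.py
```

```text
2.614161558503407 (-1, -1) [ 1.2000e-03  6.0000e-04  1.9760e-01 -1.0000e-04  6.0180e-01  4.6300e-01
  1.4000e-03  3.7720e-01 -4.0000e-04 -4.0000e-04 -1.2089e+00  1.2087e+00
 -1.2094e+00  8.0000e-03 -1.9210e-01 -1.1000e-03]
[[-0.   0.  -0.2 -0.  -0.   0. ]
 [-0.4 -0.4  0.   0.1  0.  -0.3]
 [ 0.4  0.2  0.2 -0.3  0.2 -0.1]
 [ 0.   0.1  0.2 -0.1 -0.1  0.2]
 [ 0.1  0.2 -0.2  0.2  0.   0.2]
 [-0.1 -0.1  0.3  0.2  0.1 -0. ]
 [-0.  -0.   0.2  0.1 -0.   0. ]
 [ 0.  -0.3 -0.9  0.1  0.1 -0.3]
 [ 0.1 -0.2  0.6 -0.3  0.1 -0.2]
 [ 0.1 -0.6 -0.3 -0.1 -0.2  0.1]
 [-0.4  0.9  0.2 -0.2  0.1  0. ]
 [ 0.3 -0.2 -0.4  0.3 -0.1  0.1]
 [-0.1  0.4  0.2  0.  -0.   0.3]]
```

The fit is excellent (< 1 mm). Now solve the IK for the final pose, from many seeds, within the joint ranges.

```bash
cat > ik.py <<'E'
from kin import fk,E
from h import *
from scipy.optimize import least_squares
k=np.load("kin.npz");kp,ks=k["p"],k["s"]
lo=np.array([-176.03,-82.01,-58.28,-173.87,-174.79,-173.66]);hi=np.array([176.03,121.73,71.71,95.51,-.11,173.66])
rp=np.load("row0.npy");Rr=Ro.from_euler("ZY",[rp[3],-rp[4]]).as_matrix()
def target(x,y,z,flip=False,tilt=0):
    R=Rr@np.array([[0,-1,0],[-1,0,0],[0,0,-1.]])@E("x",tilt)
    if flip:R=R@E("z",180)
    return rp[:3]+Rr@np.array([x,y,z])/1000,R
def solve(X,R,q0,bound=True):
    f=lambda q:np.r_[(fk(q,kp,ks)[0]-X)*1000,Ro.from_matrix(fk(q,kp,ks)[1].T@R).as_rotvec()*300]
    b=(lo,hi) if bound else (-np.inf,np.inf)
    g=least_squares(f,np.clip(q0,lo+.01,hi-.01) if bound else q0,bounds=b,x_scale=10)
    return g.x,np.sqrt(2*g.cost)
def allsol(X,R,n=60):
    rng=np.random.default_rng(0);out=[]
    for i in range(n):
        q,e=solve(X,R,rng.uniform(lo,hi))
        if e<.5 and not any(np.abs(q-o).max()<1 for o in out): out.append(q)
    return out
if __name__=="__main__":
    for z in (6,60,110):
      for fl in (0,1):
        print(z,fl,[o.round(1).tolist() for o in allsol(*target(0,0,z,fl))])
E
python3 ik.py
```

```text
6 0 []
6 1 []
60 0 []
60 1 []
110 0 []
110 1 []
```

Run:
```python
from ik import *
rng=np.random.default_rng(1)
X,R=target(0,0,6)
w=lambda q:(np.array(q)+180)%360-180
S=[]
for i in range(80):
    q,e=solve(X,R,rng.uniform(lo,hi),False)
    if e<.1 and not any(np.abs(w(q-o)).max()<1 for o in S): S.append(w(q)); print("unb",w(q).round(1), (w(q)-np.clip(w(q),lo,hi)).round(1))
best=[]
for i in range(60):
    q,e=solve(X,R,rng.uniform(lo,hi)); x,RR=fk(q,kp,ks); best.append((e,tuple(q.round(1)),((x-X)*1000).round(1).tolist(),np.degrees(Ro.from_matrix(RR.T@R).as_rotvec()).round(1).tolist()))
best.sort(key=lambda b:b[0]); 
for b in best[:4]:print(b)
print("free yaw about tool z:")
for a in range(-180,180,15):
    r=[solve(X,R@E("z",a),rng.uniform(lo,hi)) for i in range(15)];m=min(r,key=lambda t:t[1]);print(a,round(m[1],1),m[0].round(0))
```

```text
unb [  35.8  115.4 -114.7  -61.8  164.1  -81.8] [  0.    0.  -56.4   0.  164.2   0. ]
unb [   1.8  113.2 -117.1 -134.9 -172.7 -127.7] [  0.    0.  -58.9   0.    0.    0. ]
unb [ 176.2 -110.9  -37.6  -26.1  161.   167.2] [  0.2 -28.8   0.    0.  161.1   0. ]
unb [-177.9 -113.5  -62.9   45.5 -173.  -127.6] [ -1.9 -31.5  -4.7   0.    0.    0. ]
unb [-135.7 -112.9  -31.4 -137.9 -151.9   10. ] [  0.  -30.9   0.    0.    0.    0. ]
unb [  44.2  112.9 -148.6   41.9 -151.9   10. ] [  0.    0.  -90.3   0.    0.    0. ]
unb [  -4.   110.8 -142.5  153.6  160.9  167.1] [  0.    0.  -84.2  58.1 161.    0. ]
unb [-144.2 -115.7  -65.5  117.9  164.1  -82.2] [  0.  -33.7  -7.2  22.4 164.2   0. ]
(np.float64(32.698908310362505), (np.float64(1.0), np.float64(10.3), np.float64(-43.4), np.float64(-165.9), np.float64(-0.1), np.float64(173.7)), [-1.1, 9.2, -5.4], [-1.3, -5.8, -0.2])
(np.float64(32.698908310388305), (np.float64(1.0), np.float64(10.3), np.float64(-43.4), np.float64(-165.9), np.float64(-0.1), np.float64(173.7)), [-1.1, 9.2, -5.4], [-1.3, -5.8, -0.2])
(np.float64(32.69890831041052), (np.float6
[... 775 characters left out ...]
8.]
-45 31.8 [   1.   10.  -45. -174.   -1. -133.]
-30 31.8 [   1.   10.  -45. -174.   -0. -148.]
-15 36.8 [   2.   11.  -40. -153.   -0.  174.]
0 32.7 [   1.   10.  -43. -166.   -0.  174.]
15 32.0 [   1.   10.  -45. -174.   -0.  167.]
30 32.1 [   1.   10.  -45. -174.   -0.  152.]
45 32.1 [   0.   10.  -45. -174.   -0.  137.]
60 32.2 [   0.   10.  -45. -174.   -0.  122.]
75 32.3 [   0.   10.  -45. -174.   -0.  107.]
90 32.3 [   0.   10.  -45. -174.   -0.   92.]
105 32.4 [   0.   10.  -45. -174.   -1.   77.]
120 32.4 [   0.   10.  -45. -174.   -1.   62.]
135 32.4 [   0.   10.  -45. -174.   -1.   47.]
150 32.3 [   0.   10.  -46. -174.   -1.   32.]
165 32.3 [   0.   10.  -46. -174.   -1.   17.]
```

Run:
```python
from ik import *
from plant import get_state
q0=get_state()["joints"]
seeds=[q0,np.array([49.1,-10.6,-36.7,31.5,-40.4,-58.2]),np.array([18,20,-40,5,-25,-26]),np.array([1,10,-43,-166,-1,173]),np.array([1,10,-43,-100,-5,100])]
rng=np.random.default_rng(2); seeds+= [rng.uniform(lo,hi) for _ in range(12)]
# weighted: z err strong, x,y residual beyond slack, axis error
def best(y0,x0,z0,yawfree=True):
    out=[]
    for s in seeds:
        X,R=target(x0,y0,z0)
        def f(q):
            x,RR=fk(q,kp,ks); M=R.T@RR
            return np.r_[(x-X)*1000*2, M[0,2]*200,M[1,2]*200, M[0,1]*60 , 0]
        g=least_squares(f,np.clip(s,lo+.01,hi-.01),bounds=(lo,hi),x_scale=10)
        x,RR=fk(g.x,kp,ks);M=R.T@RR
        out.append((g.cost,g.x.round(1).tolist(),"pos",((Rr.T@(x-X))*1000).round(1).tolist(),"tilt xy deg",np.degrees(M[:2,2]).round(1).tolist(),"yaw",round(np.degrees(M[1,0]),1)))
    out.sort(key=lambda t:t[0]);return out[0]
for y0 in (-30,-15,0,15,30): print(y0,best(y0,0,6))
for x0 in (-8,8): print("x",x0,best(0,x0,6))
for z0 in (0,15): print("z",z0,best(0,0,z0))
```

```text
-30 (np.float64(409.9355157921557), [-2.7, 9.4, -43.8, -165.6, -0.1, 173.7], 'pos', [-0.3, 1.4, -0.8], 'tilt xy deg', [8.0, -1.3], 'yaw', np.float64(3.0))
-15 (np.float64(329.880694355222), [-1.3, 9.5, -43.9, -166.6, -0.1, 173.7], 'pos', [-0.3, 1.3, -0.7], 'tilt xy deg', [7.2, -1.3], 'yaw', np.float64(2.8))
0 (np.float64(258.3757270160669), [0.1, 9.6, -44.0, -167.5, -0.1, 173.7], 'pos', [-0.3, 1.1, -0.6], 'tilt xy deg', [6.3, -1.2], 'yaw', np.float64(2.6))
15 (np.float64(195.57827652429467), [1.5, 9.8, -44.0, -168.5, -0.1, 173.7], 'pos', [-0.3, 1.0, -0.5], 'tilt xy deg', [5.5, -1.2], 'yaw', np.float64(2.5))
30 (np.float64(141.5968206474079), [2.9, 9.9, -44.0, -169.5, -0.1, 173.7], 'pos', [-0.2, 0.8, -0.4], 'tilt xy deg', [4.6, -1.1], 'yaw', np.float64(2.3))
x -8 (np.float64(250.44141718842405), [0.0, 9.6, -44.3, -166.5, -0.1, 173.7], 'pos', [-0.2, 1.1, -0.5], 'tilt xy deg', [6.3, -0.9], 'yaw', np.float64(1.6))
x 8 (np.float64(268.08764708980885), [0.1, 9.6, -43.7, -168.6, -0.1, 173.7], 'pos', [-0.3, 1.1, -0.6], 'tilt xy deg', [6.3, -1.5], 'yaw', np.float64(3.6))
z 0 (np.float64(245.35902526043498), [0.2, 10.4, -43.4, -166.9, -0.1, 173.7], 'pos', [-0.2, 1.1, -0.5], 'tilt xy deg', [6.2, -1.0], 'yaw', np.float64(1.9))
z 15 (np.float64(281.08846702720217), [-0.1, 8.3, -44.8, -168.6, -0.1, 173.7], 'pos', [-0.3, 1.2, -0.7], 'tilt xy deg', [6.5, -1.6], 'yaw', np.float64(3.8))
```

At the final pose the tool axis falls in the wrist's dead zone, because of its 0.19 m wrist offset. But the tool may be rotated about the jaw axis (panel x) relative to the panel, since the pads stay flat on its sides. I'll look for feasible rotations about that axis.

Run:
```python
from ik import *
from plant import get_state
q0=get_state()["joints"]
rng=np.random.default_rng(3)
seeds=[q0,np.array([49.1,-10.6,-36.7,31.5,-40.4,-58.2]),np.array([18,20,-40,5,-25,-26]),np.array([1,10,-43,-166,-1,173])]+[rng.uniform(lo,hi) for _ in range(15)]
for tx in (0,2):
 for phi in range(-40,41,5):
  for z in (6,):
    X,R=target(0,0,z,tilt=tx); R=R@E("y",phi)
    sols=[]
    for s in seeds:
        q,e=solve(X,R,s)
        sols.append((round(e,2),q.round(0).tolist()))
    sols.sort(key=lambda t:t[0]); ok=[]
    for e,q in sols:
        if e<.5 and q not in ok: ok.append(q)
    print(tx,phi,ok if ok else sols[0])
```

```text
0 -40 [[-1.0, 20.0, -19.0, -68.0, -51.0, 71.0]]
0 -35 [[3.0, 17.0, -21.0, -66.0, -44.0, 67.0]]
0 -30 [[8.0, 15.0, -23.0, -63.0, -36.0, 60.0]]
0 -25 [[14.0, 12.0, -26.0, -57.0, -28.0, 51.0]]
0 -20 [[22.0, 10.0, -30.0, -47.0, -18.0, 36.0]]
0 -15 (np.float64(0.69), [36.0, 10.0, -43.0, -16.0, -0.0, -4.0])
0 -10 (np.float64(25.37), [36.0, 10.0, -43.0, -14.0, -0.0, -7.0])
0 -5 (np.float64(49.83), [35.0, 10.0, -45.0, -4.0, -0.0, -16.0])
0 0 (np.float64(32.7), [1.0, 10.0, -43.0, -166.0, -0.0, 174.0])
0 5 (np.float64(10.79), [0.0, 10.0, -43.0, -165.0, -0.0, 174.0])
0 10 (np.float64(20.39), [-0.0, 10.0, -44.0, -165.0, -0.0, 174.0])
0 15 (np.float64(28.85), [33.0, 12.0, -58.0, 96.0, -27.0, -119.0])
0 20 (np.float64(19.96), [37.0, 14.0, -58.0, 94.0, -33.0, -122.0])
0 25 (np.float64(10.21), [42.0, 16.0, -58.0, 90.0, -39.0, -124.0])
0 30 [[45.0, 19.0, -58.0, 87.0, -44.0, -125.0]]
0 35 [[50.0, 22.0, -56.0, 78.0, -49.0, -124.0]]
0 40 [[54.0, 25.0, -53.0, 72.0, -54.0, -122.0]]
2 -40 [[-2.0, 20.0, -20.0, -70.0, -51.0, 75.0]]
2 -35 [[1.0, 17.0, -22.0, -68.0, -44.0, 71.0]]
2 -30 [[6.0, 15.0, -24.0, -66.
[... 161 characters left out ...]
0, -0.0, 5.0])
2 -10 (np.float64(25.83), [34.0, 10.0, -40.0, -26.0, -0.0, 8.0])
2 -5 (np.float64(50.2), [32.0, 11.0, -38.0, -37.0, -0.0, 20.0])
2 0 (np.float64(31.05), [1.0, 10.0, -44.0, -162.0, -2.0, 170.0])
2 5 (np.float64(6.6), [0.0, 10.0, -44.0, -165.0, -1.0, 174.0])
2 10 (np.float64(18.13), [-0.0, 9.0, -44.0, -165.0, -0.0, 174.0])
2 15 (np.float64(36.55), [34.0, 12.0, -58.0, 96.0, -28.0, -121.0])
2 20 (np.float64(26.61), [37.0, 15.0, -58.0, 96.0, -34.0, -124.0])
2 25 (np.float64(16.57), [42.0, 17.0, -58.0, 91.0, -40.0, -126.0])
2 30 (np.float64(5.23), [45.0, 19.0, -58.0, 88.0, -45.0, -128.0])
2 35 [[50.0, 22.0, -57.0, 82.0, -50.0, -128.0]]
2 40 [[54.0, 25.0, -54.0, 75.0, -54.0, -126.0]]
```

φ from about −20° to −25° is comfortably reachable. The plan is to bring the tool to that orientation, then press gently so the board pivots the panel flush about the pads. First, check the approach path in joint space.

Run:
```python
from ik import *
for phi in (-18,-20,-22,-25):
    q=np.array([22,10,-30,-47,-18,36.])
    print(phi)
    for z in (6,40,80,120,180):
        X,R=target(0,0,z);R=R@E("y",phi)
        q,e=solve(X,R,q);print("  ",z,round(e,2),q.round(1),X.round(3),R[:,2].round(3))
    # to waypoints at this orientation
    for W in [(.55,.25,.36),(.5,.45,.36),(.4,.65,.36),(.3,.85,.36),(.45,.85,.36),(.65,.7,.36),(.9,.4,.36)]:
        qq,e=solve(np.array(W),R,q)
        print("   W",W,round(e,2),qq.round(1))
```

```text
-18
   6 0.0 [ 26.8   9.9 -32.3 -40.6 -13.   26.6] [0.569 0.188 0.093] [ 0.476  0.405 -0.78 ]
   40 0.0 [ 31.    5.1 -36.7 -30.9 -11.5  13.8] [0.55  0.184 0.121] [ 0.476  0.405 -0.78 ]
   80 0.0 [ 36.2  -1.  -43.3 -16.2  -9.5  -4.6] [0.528 0.18  0.153] [ 0.476  0.405 -0.78 ]
   120 0.0 [ 39.9  -7.4 -49.2  -1.8  -9.5 -21.7] [0.505 0.176 0.186] [ 0.476  0.405 -0.78 ]
   180 0.0 [ 43.8 -16.7 -51.5   7.3 -16.7 -33.6] [0.471 0.169 0.235] [ 0.476  0.405 -0.78 ]
   W (0.55, 0.25, 0.36) 0.0 [ 44.6 -10.7 -29.6   4.9 -32.6 -31.3]
   W (0.5, 0.45, 0.36) 0.0 [ 64.3  -4.5 -34.9  33.4 -27.4 -73.4]
   W (0.4, 0.65, 0.36) 0.0 [ 80.2   6.1 -27.6  46.3 -33.6 -98. ]
   W (0.3, 0.85, 0.36) 0.0 [  91.4   21.7   -6.8   44.2  -44.1 -102.8]
   W (0.45, 0.85, 0.36) 0.0 [ 80.4  25.7   1.   38.3 -40.4 -88.2]
   W (0.65, 0.7, 0.36) 0.0 [ 63.2  23.4   1.6  25.4 -34.4 -63.4]
   W (0.9, 0.4, 0.36) 0.0 [ 33.4  27.7  20.8  -6.2 -44.8 -14. ]
-20
   6 0.0 [ 22.4  10.4 -29.6 -47.4 -17.9  36.3] [0.569 0.188 0.093] [ 0.464  0.437 -0.771]
   40 0.0 [ 25.8   5.7 -32.8 -40.2 -17.2  26.4] [0.55  0.184 0.121] [ 0.464  0.437 -
[... 1893 characters left out ...]
36.1] [0.528 0.18  0.153] [ 0.43   0.512 -0.744]
   120 0.0 [ 22.1  -3.4 -32.2 -40.3 -28.9  26.9] [0.505 0.176 0.186] [ 0.43   0.512 -0.744]
   180 0.0 [ 27.9 -12.2 -35.3 -29.8 -30.5  11.8] [0.471 0.169 0.235] [ 0.43   0.512 -0.744]
   W (0.55, 0.25, 0.36) 0.0 [ 36.4  -9.1 -21.9 -15.1 -37.1  -8.9]
   W (0.5, 0.45, 0.36) 0.0 [ 62.   -5.5 -33.7  21.9 -21.9 -60.7]
   W (0.4, 0.65, 0.36) 0.0 [  76.     3.8  -33.1   51.2  -22.1 -100.3]
   W (0.3, 0.85, 0.36) 0.0 [  88.5   18.4  -14.8   51.   -32.4 -108.1]
   W (0.45, 0.85, 0.36) 0.0 [ 78.1  23.   -5.4  40.1 -29.3 -89.2]
   W (0.65, 0.7, 0.36) 0.0 [ 61.3  22.1   1.5  15.7 -28.9 -53.5]
   W (0.9, 0.4, 0.36) 0.0 [ 29.3  28.3  25.  -18.4 -48.2  -3.1]
```

```bash
python3 rel.py; python3 go.py
python3 - <<'E'
from ik import *
from plant import get_state
s=get_state();R=E("xyz",s["eef_rot"]);q=s["joints"]
P0=s["tcp_pos"]
for W in [(.5,.25,.28),(.48,.3,.36),(.4,.45,.36),(.25,.65,.36),(.15,.75,.36),(.1,.85,.36),(.05,.95,.36),(.5,.7,.36),(.5,.85,.36)]:
    q,e=solve(np.array(W),R,q);print(W,round(e,2),q.round(1),(R.T@(np.array(W)-P0)*1000).round(0))
E
```

```text
[[-0.001 -0.997 -0.072]
 [-1.     0.     0.006]
 [-0.006  0.072 -0.997]]
tcp in row mm [ 29.1   2.  113.5]
F row [-0.6 -0.2 -0.2] w 0.06071621321098885 t 13.35 j [ 38.7  -4.7 -58.2  58.1 -16.  -81.5]
t 13.35 p [0.5319 0.1828 0.1975] rpy [-149.27    0.3   -79.05] z [ 0.501  0.101 -0.86 ] j [ 38.7  -4.7 -58.2  58.1 -16.  -81.5] F [-0.3 -0.3 -0.6] w 0.0607
(0.5, 0.25, 0.28) 0.0 [ 57.8  -9.1 -46.7  38.3 -36.6 -75.1] [-73. -26. -80.]
(0.48, 0.3, 0.36) 0.0 [ 66.3 -10.2 -35.7  32.7 -50.5 -73.5] [-126.  -58. -154.]
(0.4, 0.45, 0.36) 0.0 [ 82.7  -2.6 -30.   35.1 -57.3 -89.8] [-288.  -15. -179.]
(0.25, 0.65, 0.36) 0.0 [  99.3   12.4  -12.9   33.5  -67.5 -102.4] [-513.   80. -233.]
(0.15, 0.75, 0.36) 0.0 [ 106.3   21.9    0.8   31.9  -74.4 -105.7] [-630.  148. -273.]
(0.1, 0.85, 0.36) 0.0 [ 107.8   32.8   18.4   30.9  -80.9 -103.4] [-738.  175. -288.]
(0.05, 0.95, 0.36) 0.0 [109.   46.9  44.2  30.4 -91.5 -98.4] [-846.  201. -303.]
(0.5, 0.7, 0.36) 0.0 [ 77.6  23.8   3.4  32.4 -60.5 -80.8] [-515. -139. -103.]
(0.5, 0.85, 0.36) 0.0 [ 80.   39.2  29.8  30.2 -71.1 -76.7] [-662. -163.  -88.]
```

Request:
apply_moves:
  commands:
    - {"dp":[-60,-30,-80],"yaw":0,"grip":0}
    - {"dp":[-126,-58,-154],"yaw":0,"grip":0}
    - {"dp":[-846,200,-303],"yaw":0,"grip":0}
    - {"dp":[-846,200,-303],"yaw":0,"grip":0}
    - {"dp":[-846,200,-303],"yaw":0,"grip":0}
    - {"dp":[-846,200,-303],"yaw":0,"grip":0}
    - {"dp":[-846,200,-303],"yaw":0,"grip":0}
    - {"dp":[-846,200,-303],"yaw":0,"grip":0}
    - {"dp":[-846,200,-303],"yaw":0,"grip":0}
    - {"dp":[-846,200,-303],"yaw":0,"grip":0}
    - {"dp":[-846,200,-303],"yaw":0,"grip":0}
    - {"dp":[-846,200,-303],"yaw":0,"grip":0}

```text
time_s: 14.85
tcp_pos: [0.1599, 0.776, 0.3456]
eef_rot: [-149.3, 0.4, -78.9]
contact_force: [0.3, 1.1, -0.7]
gripper_width: 0.0605
```

```bash
python3 go.py 0 1.4 .36
```

```text
t 14.85 p [0.1599 0.776  0.3456] rpy [-149.34    0.43  -78.89] z [ 0.499  0.105 -0.86 ] j [ 105.    24.6    3.1   32.1  -73.2 -104.8] F [ 0.3  1.1 -0.7] w 0.0605
[-643.2   26.7  -26.9]
```

Now push outward along +y, in short calls so that the tilt builds up.

Request:
apply_moves:
  commands:
    - {"dp":[-640,100,-60],"yaw":0,"grip":0}
    - {"dp":[-640,100,-60],"yaw":0,"grip":0}
    - {"dp":[-640,100,-60],"yaw":0,"grip":0}
    - {"dp":[-640,100,-60],"yaw":0,"grip":0}
    - {"dp":[-640,100,-60],"yaw":0,"grip":0}
    - {"dp":[-640,100,-60],"yaw":0,"grip":0}

```text
time_s: 15.6
tcp_pos: [0.045, 1.038, 0.3146]
eef_rot: [-148.4, 2.0, -77.6]
contact_force: [-1.1, 1.2, 0.1]
gripper_width: 0.0601
```

```bash
python3 go.py 0 1.6 .36
```

```text
t 15.6 p [0.045  1.038  0.3146] rpy [-148.41    2.03  -77.57] z [ 0.505  0.142 -0.851] j [107.8  63.4  71.7  32.  -98.2 -91.3] F [-1.1  1.2  0.1] w 0.0601
[-559.7  -79.    18.5]
```

Request:
apply_moves:
  commands:
    - {"dp":[-450,80,-60],"yaw":0,"grip":0}
    - {"dp":[-450,80,-60],"yaw":0,"grip":0}

```text
time_s: 15.85
tcp_pos: [0.0092, 1.0654, 0.2966]
eef_rot: [-147.4, 5.1, -76.0]
contact_force: [0.2, -0.4, -1.0]
gripper_width: 0.0603
```

Request:
apply_moves:
  commands:
    - {"dp":[-450,80,-60],"yaw":0,"grip":0}
    - {"dp":[-450,80,-60],"yaw":0,"grip":0}

```text
time_s: 16.1
tcp_pos: [-0.0258, 1.0896, 0.277]
eef_rot: [-146.4, 7.7, -74.3]
contact_force: [-0.1, -0.1, -2.2]
gripper_width: 0.0604
```

```bash
python3 go.py 0 1.6 .36
```

```text
t 16.1 p [-0.0258  1.0896  0.277 ] rpy [-146.41    7.72  -74.35] z [ 0.503  0.257 -0.825] j [111.3  66.4  71.6  34.2 -91.  -96. ] F [-0.1 -0.1 -2.2] w 0.0604
[-491.3 -144.9   75.6]
```

Request:
apply_moves:
  commands:
    - {"dp":[-430,160,-120],"yaw":0,"grip":0}
    - {"dp":[-430,160,-120],"yaw":0,"grip":0}

```text
time_s: 16.35
tcp_pos: [-0.0839, 1.1029, 0.2635]
eef_rot: [-145.5, 10.1, -72.6]
contact_force: [0.1, 0.3, -2.1]
gripper_width: 0.0603
```

Request:
apply_moves:
  commands:
    - {"dp":[-430,160,-120],"yaw":0,"grip":0}
    - {"dp":[-430,160,-120],"yaw":0,"grip":0}

```text
time_s: 16.6
tcp_pos: [-0.1397, 1.1122, 0.2553]
eef_rot: [-144.7, 12.6, -70.8]
contact_force: [0.1, -0.3, -1.4]
gripper_width: 0.0606
```

```bash
python3 go.py -0.2 1.6 .36
```

```text
t 16.6 p [-0.1397  1.1122  0.2553] rpy [-144.66   12.64  -70.81] z [ 0.488  0.359 -0.796] j [ 116.9   68.7   71.7   36.7  -86.7 -101.9] F [ 0.1 -0.3 -1.4] w 0.0606
[-491.8  -82.6   62.2]
```

Request:
apply_moves:
  commands:
    - {"dp":[-430,240,-100],"yaw":0,"grip":0}
    - {"dp":[-430,240,-100],"yaw":0,"grip":0}

```text
time_s: 16.85
tcp_pos: [-0.2032, 1.1175, 0.2379]
eef_rot: [-144.0, 15.0, -69.1]
contact_force: [-0.9, -0.4, -1.6]
gripper_width: 0.0609
```

Request:
apply_moves:
  commands:
    - {"dp":[-430,240,-100],"yaw":0,"grip":0}
    - {"dp":[-430,240,-100],"yaw":0,"grip":0}

```text
time_s: 17.1
tcp_pos: [-0.2639, 1.1191, 0.2256]
eef_rot: [-143.3, 17.4, -67.2]
contact_force: [-0.2, -0.3, -1.7]
gripper_width: 0.0606
```

```bash
python3 go.py -0.2 1.6 .36; python3 rel.py
```

```text
t 17.1 p [-0.2639  1.1191  0.2256] rpy [-143.32   17.43  -67.2 ] z [ 0.458  0.453 -0.765] j [ 122.9   71.4   71.6   39.4  -82.6 -108.5] F [-0.2 -0.3 -1.7] w 0.0606
[-439.6 -198.5  144.2]
[[-0.008 -1.     0.001]
 [-0.933  0.008  0.359]
 [-0.359  0.002 -0.933]]
tcp in row mm [-452.3 1070.8  483.2]
F row [-1.2 -0.3 -1.3] w 0.06056859748303672 t 17.1 j [ 122.9   71.4   71.6   39.4  -82.6 -108.5]
```

The tool axis in the row frame is now (0.001, 0.359, −0.933), i.e. φ = −21°, with the jaws in line with the row. I'll check the return path.

Run:
```python
from ik import *
from plant import get_state
s=get_state();R=E("xyz",s["eef_rot"]);q=s["joints"];P0=s["tcp_pos"]
A=rp[:3]+Rr@np.array([0,0,.12]); B=rp[:3]+Rr@np.array([.06,.02,.2])
prev=P0
for W in [(.2,.72,.32),(.5,.48,.38),B,A]:
    for t in np.linspace(.2,1,5):
        q,e=solve(prev+t*(np.array(W)-prev),R,q); print(round(e,2),q.round(0).tolist(), end=" ")
    prev=np.array(W);print("\n",prev.round(3),(R.T@(prev-P0)*1000).round(0))
```

```text
0.0 [120.0, 48.0, 23.0, 45.0, -62.0, -124.0] 0.0 [116.0, 36.0, 2.0, 49.0, -54.0, -129.0] 0.0 [112.0, 25.0, -13.0, 54.0, -47.0, -131.0] 0.0 [105.0, 16.0, -25.0, 57.0, -42.0, -130.0] 0.0 [98.0, 8.0, -34.0, 58.0, -37.0, -126.0] 
 [0.2  0.72 0.32] [ 494. -371.  -41.]
0.0 [92.0, 4.0, -37.0, 58.0, -34.0, -120.0] 0.0 [85.0, 0.0, -38.0, 55.0, -31.0, -112.0] 0.0 [79.0, -2.0, -38.0, 50.0, -28.0, -101.0] 0.0 [72.0, -4.0, -36.0, 41.0, -27.0, -87.0] 0.0 [65.0, -4.0, -31.0, 29.0, -27.0, -70.0] 
 [0.5  0.48 0.38] [ 798. -613.  -58.]
0.0 [62.0, -7.0, -35.0, 27.0, -25.0, -66.0] 0.0 [58.0, -10.0, -39.0, 22.0, -24.0, -59.0] 0.0 [54.0, -12.0, -40.0, 15.0, -23.0, -49.0] 0.0 [48.0, -14.0, -40.0, 5.0, -24.0, -35.0] 0.0 [39.0, -14.0, -37.0, -8.0, -27.0, -16.0] 
 [0.505 0.196 0.286] [1078. -521. -113.]
0.0 [38.0, -12.0, -38.0, -10.0, -25.0, -13.0] 0.0 [37.0, -11.0, -39.0, -13.0, -23.0, -10.0] 0.0 [36.0, -9.0, -39.0, -16.0, -21.0, -6.0] 0.0 [34.0, -8.0, -39.0, -20.0, -20.0, -1.0] 0.0 [32.0, -6.0, -39.0, -25.0, -19.0, 6.0] 
 [0.505 0.176 0.186] [1126. -462.  -45.]
```

Request:
apply_moves:
  commands:
    - {"dp":[494,-371,-41],"yaw":0,"grip":0}
    - {"dp":[494,-371,-41],"yaw":0,"grip":0}
    - {"dp":[494,-371,-41],"yaw":0,"grip":0}
    - {"dp":[494,-371,-41],"yaw":0,"grip":0}
    - {"dp":[494,-371,-41],"yaw":0,"grip":0}
    - {"dp":[494,-371,-41],"yaw":0,"grip":0}
    - {"dp":[494,-371,-41],"yaw":0,"grip":0}
    - {"dp":[494,-371,-41],"yaw":0,"grip":0}
    - {"dp":[494,-371,-41],"yaw":0,"grip":0}
    - {"dp":[494,-371,-41],"yaw":0,"grip":0}
    - {"dp":[494,-371,-41],"yaw":0,"grip":0}

```text
time_s: 18.48
tcp_pos: [0.2026, 0.7186, 0.3229]
eef_rot: [-143.3, 17.5, -67.3]
contact_force: [-0.1, 0.2, -0.8]
gripper_width: 0.0603
```

```bash
python3 go.py .5 .48 .38; python3 rel.py 60 20 200
```

```text
t 18.475 p [0.2026 0.7186 0.3229] rpy [-143.32   17.48  -67.26] z [ 0.458  0.453 -0.765] j [  97.6    7.9  -33.3   58.1  -37.2 -125.1] F [-0.1  0.2 -0.8] w 0.0603
[ 302.4 -238.7  -15.7]
[[-0.01  -1.     0.001]
 [-0.933  0.009  0.359]
 [-0.359  0.002 -0.933]]
tcp in row mm [-82.2 590.  343.9]
F row [-0.5  0.3 -0.6] w 0.06031818626143772 t 18.475 j [  97.6    7.9  -33.3   58.1  -37.2 -125.1]
dp [ 582.2 -148.   -70.4]
```

Request:
apply_moves:
  commands:
    - {"dp":[302,-239,-16],"yaw":0,"grip":0}
    - {"dp":[302,-239,-16],"yaw":0,"grip":0}
    - {"dp":[302,-239,-16],"yaw":0,"grip":0}
    - {"dp":[302,-239,-16],"yaw":0,"grip":0}
    - {"dp":[302,-239,-16],"yaw":0,"grip":0}
    - {"dp":[302,-239,-16],"yaw":0,"grip":0}
    - {"dp":[582,-148,-70],"yaw":0,"grip":0}
    - {"dp":[582,-148,-70],"yaw":0,"grip":0}
    - {"dp":[582,-148,-70],"yaw":0,"grip":0}
    - {"dp":[582,-148,-70],"yaw":0,"grip":0}
    - {"dp":[582,-148,-70],"yaw":0,"grip":0}
    - {"dp":[582,-148,-70],"yaw":0,"grip":0}

```text
time_s: 19.98
tcp_pos: [0.5038, 0.1952, 0.286]
eef_rot: [-143.3, 17.5, -67.5]
contact_force: [0.5, 0.8, -1.1]
gripper_width: 0.0604
```

```bash
python3 rel.py 0 0 110
python3 - <<'E'
from h import *
from plant import *
s=get_state();c=capture("wrist");cv2.imwrite("pics/w4.png",c["color"][:,:,::-1])
np.savez("pics/wrist4.npz",**c,p=s["tcp_pos"],r=s["eef_rot"])
E
```

```text
[[-0.012 -1.     0.003]
 [-0.934  0.012  0.357]
 [-0.357  0.002 -0.934]]
tcp in row mm [ 59.1  19.5 200.5]
F row [-0.1  0.7 -1.2] w 0.060393400309077805 t 19.975 j [ 39.4 -13.9 -37.4  -7.3 -26.6 -17.3]
dp [51.3 58.6 77.4]
```

View pics/w4.png

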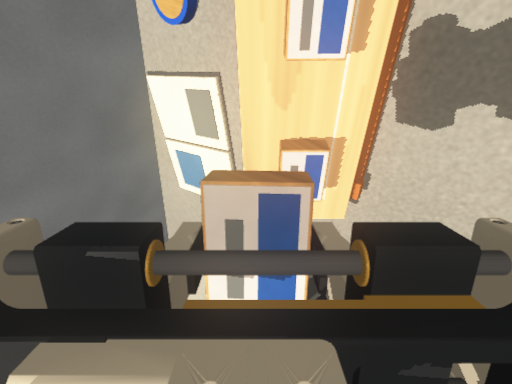

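The wrist view shows the lower edge of the −y neighbour near (318,58) and the +y neighbour at (303,170). I'll compare both with their predicted corners.

Run:
```python
from h import *
d=np.load("pics/wrist4.npz");R=Ro.from_euler("xyz",d["r"],degrees=True).as_matrix();T=d["T_tool_cam"];K=d["camera_matrix"]
o=d["p"]+R@T[:3,3];Rc=R@T[:3,:3]
rp=np.load("row0.npy");Rr=Ro.from_euler("ZY",[rp[3],-rp[4]]).as_matrix()
im=d["color"][:,:,::-1].copy();big=cv2.resize(im[0:220,200:400],None,fx=3,fy=3)
for cy in (-.09,.09):
    for z in (.03,):
        q=[]
        for sx,sy in [(1,1),(1,-1),(-1,-1),(-1,1)]:
            u=proj(K,o,Rc,rp[:3]+Rr@np.array([sx*.03,cy+sy*.04,z]));q.append(u)
        print(cy,np.round(q,1).tolist())
        cv2.polylines(big,[np.int32((np.array(q)+.5-[200,0])*3)],True,(0,255,0),1)
cv2.imwrite("pics/w4o.png",big)
```

```text
-0.09 [[286.5, 59.1], [291.9, -48.2], [365.5, -49.5], [346.8, 58.2]]
0.09 [[279.6, 199.6], [282.1, 148.7], [331.2, 148.1], [322.4, 199.2]]
```

View pics/w4o.png

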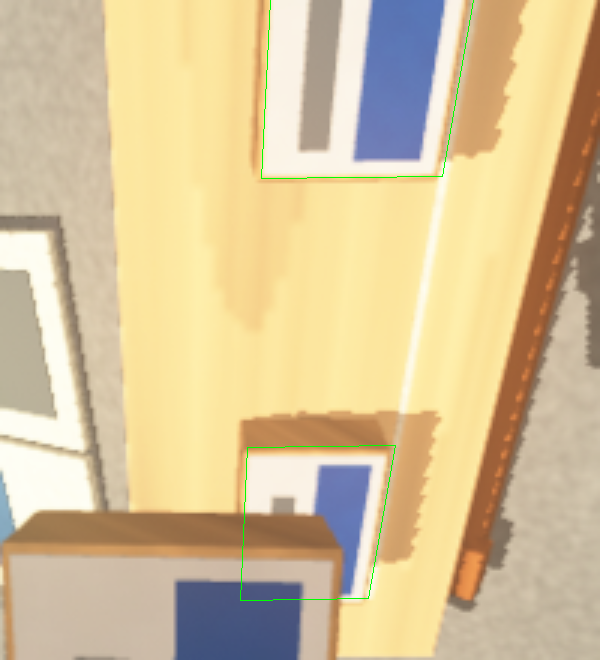

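The prediction overlays the mounted panels to within about 1 px, so the row estimate is confirmed. Next, approach. The TCP offset allows for the lean: final TCP ≈ (0, +4…7, 7) mm in the row frame.

```bash
python3 rel.py 0.5 4.3 120 |tail -1; python3 rel.py 0.5 4.3 50 | tail -1;python3 rel.py 0.5 4.3 30 | tail -1
```

```text
dp [44.2 58.9 69.4]
dp [ 69.3  58.8 134.8]
dp [ 76.4  58.7 153.5]
```

Request:
apply_moves:
  commands:
    - {"dp":[22,30,35],"yaw":0,"grip":0}
    - {"dp":[44,59,69],"yaw":0,"grip":0}
    - {"dp":[44,59,69],"yaw":0,"grip":0}
    - {"dp":[57,59,102],"yaw":0,"grip":0}
    - {"dp":[69,59,135],"yaw":0,"grip":0}
    - {"dp":[72,59,144],"yaw":0,"grip":0}
    - {"dp":[72,59,144],"yaw":0,"grip":0}

```text
time_s: 20.9
tcp_pos: [0.5499, 0.1911, 0.1215]
eef_rot: [-143.3, 17.4, -67.3]
contact_force: [-0.5, -0.1, -1.3]
gripper_width: 0.0604
```

```bash
python3 rel.py 0.5 4.3 24
python3 - <<'E'
from h import *
from plant import *
s=get_state();c=capture("wrist");cv2.imwrite("pics/w5.png",c["color"][:,:,::-1])
c=capture("scene");a=c["color"][:,:,::-1];cv2.imwrite("pics/s5.png",cv2.resize(a[120:300,290:490],None,fx=3,fy=3))
E
```

```text
[[-0.009 -1.     0.001]
 [-0.934  0.008  0.358]
 [-0.358  0.002 -0.934]]
tcp in row mm [ 1.5  6.8 40.1]
F row [-1.1  0.  -0.8] w 0.06038884274213295 t 20.9 j [ 25.1   6.  -31.8 -42.5 -18.5  28.5]
dp [ 8.1  1.  14.1]
```

View pics/w5.png

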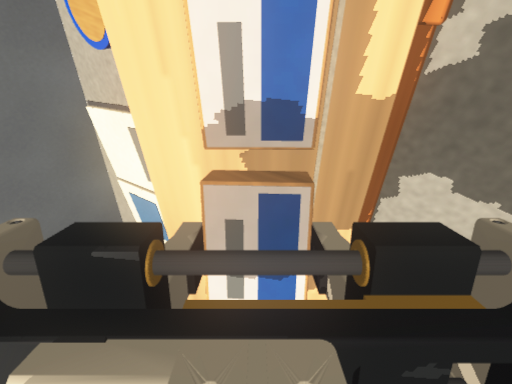

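View pics/s5.png

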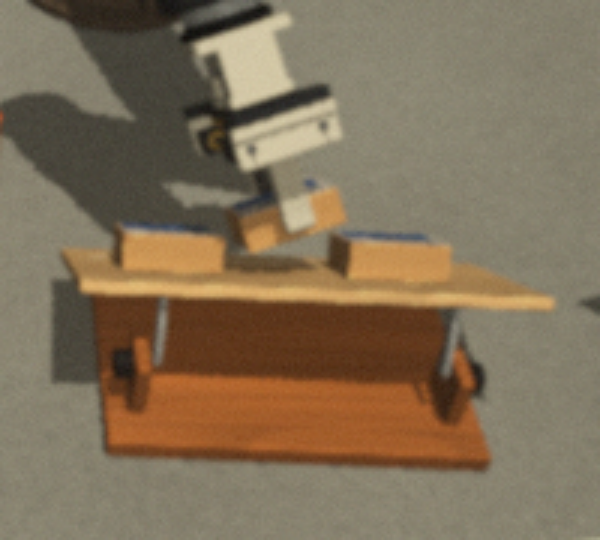

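The panel hangs between its neighbours with its −y edge low, as planned. I'll correct y, lower the grip to 15 N and ease down.

Request:
apply_moves:
  commands:
    - {"dp":[5,1,4],"yaw":0,"grip":0}
    - {"dp":[8,1,14],"yaw":0,"grip":0}
    - {"dp":[9,1,16],"yaw":0,"grip":0}
  newtons: 15

```text
time_s: 21.38
tcp_pos: [0.5586, 0.1902, 0.106]
eef_rot: [-143.3, 17.4, -67.2]
contact_force: [-3.1, 2.5, 2.7]
gripper_width: 0.0608
```

```bash
python3 rel.py 0.5 4.3 14
```

```text
[[-0.008 -1.     0.002]
 [-0.933  0.008  0.359]
 [-0.359  0.001 -0.934]]
tcp in row mm [-0.5  4.3 22.6]
F row [-0.5  3.   3.7] w 0.06083694029107441 t 21.375 j [ 22.7   8.4 -30.2 -46.9 -19.2  34.8]
dp [ 3.1 -1.   8. ]
```

Contact at the low edge, as predicted. Continuing in small steps.

Request:
apply_moves:
  commands:
    - {"dp":[1,-0.5,2],"yaw":0,"grip":0}
    - {"dp":[1.5,-1,4],"yaw":0,"grip":0}

```text
time_s: 21.62
tcp_pos: [0.5607, 0.1913, 0.1028]
eef_rot: [-143.3, 17.5, -67.2]
contact_force: [-5.5, 1.8, 2.5]
gripper_width: 0.0605
```

```bash
python3 rel.py 0.5 4.3 14|tail -3
```

```text
tcp in row mm [-0.4  4.9 18.7]
F row [-2.7  2.8  5. ] w 0.06051800327637391 t 21.625 j [ 22.3   9.  -29.8 -47.7 -19.4  35.7]
dp [ 2.2 -0.9  4.1]
```

Request:
apply_moves:
  commands:
    - {"dp":[1,0,2],"yaw":0,"grip":0}
    - {"dp":[2,0,4],"yaw":0,"grip":0}
    - {"dp":[2.5,0,6],"yaw":0,"grip":0}

```text
time_s: 22.0
tcp_pos: [0.5649, 0.1918, 0.0975]
eef_rot: [-143.3, 17.5, -67.2]
contact_force: [-5.3, 4.2, 5.2]
gripper_width: 0.0602
```

```bash
python3 rel.py 0.5 4.3 8|tail -3
python3 - <<'E'
from h import *
from plant import *
c=capture("wrist");cv2.imwrite("pics/w6.png",c["color"][:,:,::-1])
c=capture("scene");a=c["color"][:,:,::-1];cv2.imwrite("pics/s6.png",cv2.resize(a[160:260,300:480],None,fx=4,fy=4))
E
```

```text
tcp in row mm [ 0.   4.7 11.9]
F row [-0.6  5.1  6.8] w 0.06024017555316967 t 22.0 j [ 21.7   9.9 -29.2 -49.  -19.5  37.5]
dp [ 1.7 -0.5  3.5]
```

View pics/s6.png

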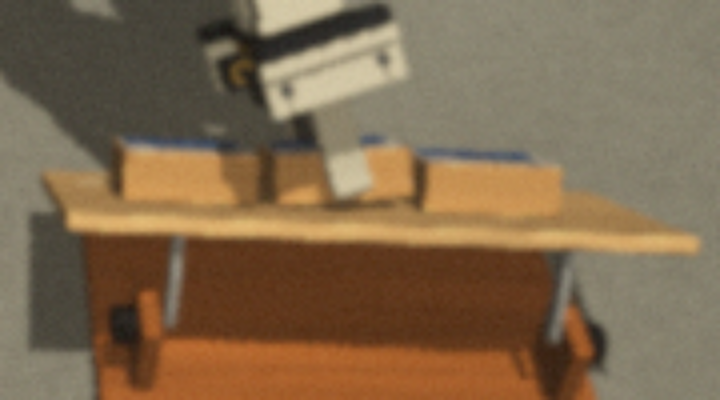

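View pics/w6.png

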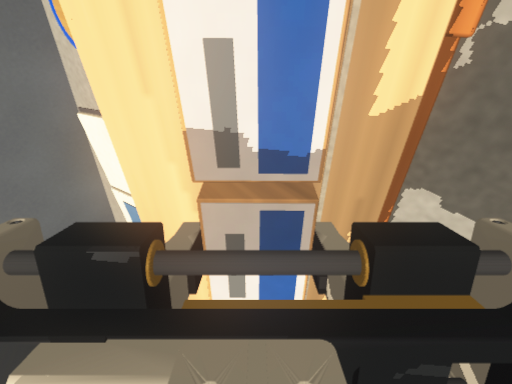

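The pivot is working: the panel is nearly flush and centred (342 px, against a gap middle of 342 px in the crop). I'll keep pressing.

Request:
apply_moves:
  commands:
    - {"dp":[1,0,2],"yaw":0,"grip":0}
    - {"dp":[1.5,0,3.5],"yaw":0,"grip":0}
    - {"dp":[1.5,0,3.5],"yaw":0,"grip":0}

```text
time_s: 22.48
tcp_pos: [0.5674, 0.1918, 0.0943]
eef_rot: [-143.3, 17.4, -67.2]
contact_force: [-3.5, 3.3, 4.7]
gripper_width: 0.06
```

```bash
python3 rel.py 0 4.3 6|tail -3
python3 - <<'E'
from h import *
from plant import *
c=capture("scene");a=c["color"][:,:,::-1];cv2.imwrite("pics/s7.png",cv2.resize(a[170:250,310:470],None,fx=5,fy=5))
E
```

```text
tcp in row mm [0.2 4.2 7.9]
F row [0.3 4.  5.5] w 0.06003118879680626 t 22.475 j [ 21.3  10.4 -28.9 -49.7 -19.5  38.6]
dp [0.6 0.2 1.8]
```

View pics/s7.png

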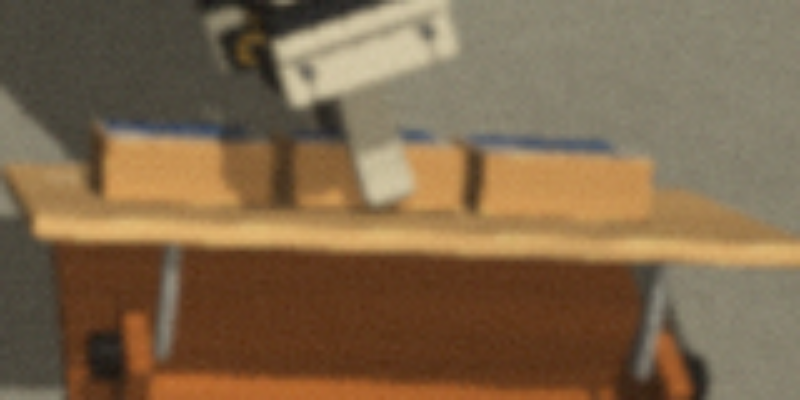

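Request:
apply_moves:
  commands:
    - {"dp":[0.4,0,1],"yaw":0,"grip":0}
    - {"dp":[0.8,0,2],"yaw":0,"grip":0}

```text
time_s: 22.78
tcp_pos: [0.5686, 0.192, 0.093]
eef_rot: [-143.3, 17.4, -67.2]
contact_force: [-12.1, -0.8, 19.1]
gripper_width: 0.0599
```

```bash
python3 rel.py 0 4.3 6|tail -3
```

```text
tcp in row mm [0.4 4.2 6.1]
F row [ 1.   1.5 22.5] w 0.05994926661786452 t 22.775 j [ 21.1  10.7 -28.7 -50.1 -19.6  39.1]
dp [-0.1  0.4  0.1]
```

Flush: the force rose to 22 N. I'll back off slightly, firm up the grip and let it settle.

Request:
apply_moves:
  commands:
    - {"dp":[-0.2,0,-0.6],"yaw":0,"grip":0}
    - {"dp":[-0.2,0,-0.6],"yaw":0,"grip":0}
    - {"dp":[-0.2,0,-0.6],"yaw":0,"grip":0}
    - {"dp":[-0.2,0,-0.6],"yaw":0,"grip":0}
  newtons: 25

```text
time_s: 23.28
tcp_pos: [0.5686, 0.1913, 0.0929]
eef_rot: [-143.3, 17.4, -67.3]
contact_force: [-5.1, 0.1, 8.8]
gripper_width: 0.06
```

```bash
python3 rel.py 0 4.3 6|tail -3
python3 - <<'E'
from h import *
from plant import *
s=get_state();c=capture("wrist");cv2.imwrite("pics/w8.png",c["color"][:,:,::-1]);np.savez("pics/wrist8.npz",**c,p=s["tcp_pos"],r=s["eef_rot"])
c=capture("scene");a=c["color"][:,:,::-1];cv2.imwrite("pics/s8.png",cv2.resize(a[170:250,310:470],None,fx=5,fy=5))
c=capture("top");a=c["color"][:,:,::-1];cv2.imwrite("pics/t8.png",cv2.resize(a[130:240,40:220],None,fx=4,fy=4))
E
python3 rel.py|tail -1
```

```text
tcp in row mm [0.3 3.5 6.2]
F row [ 0.9  1.1 10.1] w 0.05995950779747369 t 23.275 j [ 21.1  10.6 -28.8 -50.  -19.5  39. ]
dp [-0.7  0.3  0.4]
F row [1.1 1.7 9.5] w 0.06009242311634838 t 23.425 j [ 21.1  10.6 -28.8 -50.  -19.5  39. ]
```

View pics/s8.png

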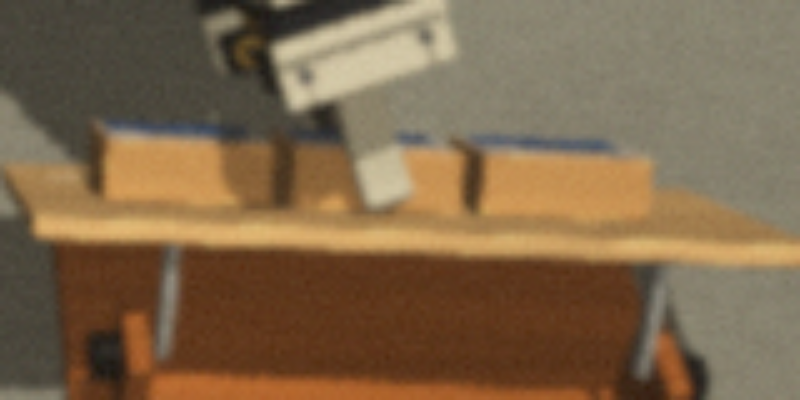

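View pics/w8.png

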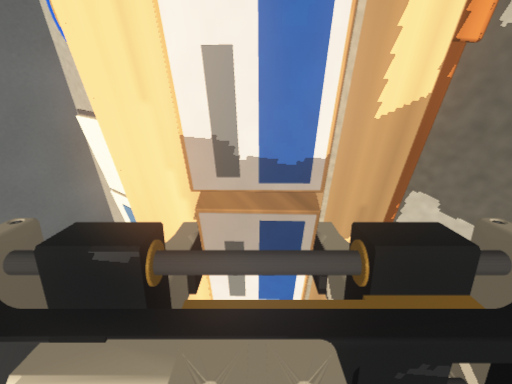

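View pics/t8.png

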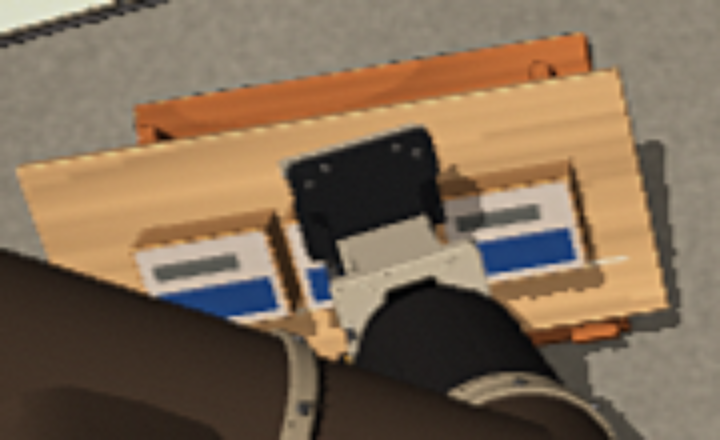

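Board and neighbours look unmoved, and the panel appears flush. A last numeric check: where do the panel's visible front corners lie in the row frame?

Run:
```python
from h import *
d=np.load("pics/wrist8.npz");R=Ro.from_euler("xyz",d["r"],degrees=True).as_matrix();T=d["T_tool_cam"];K=d["camera_matrix"]
o=d["p"]+R@T[:3,3];Rc=R@T[:3,:3]
rp=np.load("row0.npy");Rr=Ro.from_euler("ZY",[rp[3],-rp[4]]).as_matrix()
im=d["color"][:,:,::-1].copy();x0,y0=150,150;big=cv2.resize(im[150:310,150:350],None,fx=4,fy=4)
for cy,c in ((-.09,(0,255,0)),(0,(0,0,255))):
    q=[proj(K,o,Rc,rp[:3]+Rr@np.array([sx*.03,cy+sy*.04,.03])) for sx,sy in [(1,1),(1,-1),(-1,-1),(-1,1)]]
    print(np.round(q,1).tolist())
    cv2.polylines(big,[np.int32((np.array(q)+.5-[x0,y0])*4)],True,c,1)
cv2.imwrite("pics/w8o.png",big)
```

```text
[[193.9, 188.6], [149.8, -45.6], [369.0, -48.2], [325.9, 187.6]]
[[214.6, 298.3], [197.0, 205.4], [322.8, 204.5], [305.8, 297.9]]
```

View pics/w8o.png

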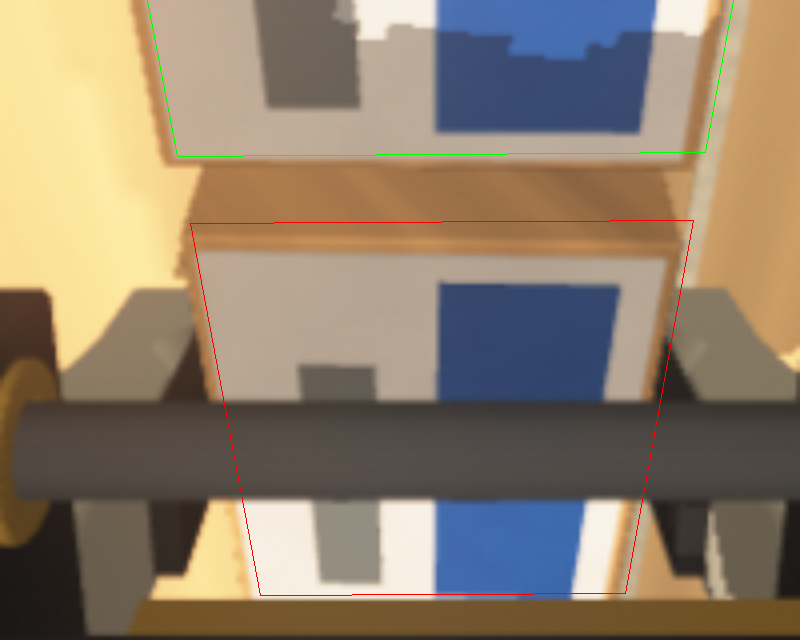

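The panel's front edge is at the same depth as its neighbour's, with a width ratio of 0.982 against 0.983. It is about 0.5 mm off in x, about 3 mm off in y, and square to about 0.03 rad. The press is steady at about 10 N, so I'm handing in.

```bash
python3 -c "
from plant import *
print(get_state()['contact_force'],get_state()['qd'].round(2)); print(close_job())"
```

```text
[-4.74511008  0.86735549  8.4081238 ] [ 0.13  0.06 -0.    0.04 -0.01  0.04]
the job is handed in; nothing more can be done
None
```

The loose panel is pressed against the board in the middle of the gap, still gripped, and the job is handed in at about 23.4 s of the 35 s. No verdict was reported.

**How it was done**
- I gripped the panel across its 60 mm and lifted it.
- The moves only allow shift and yaw, so I built up the tilt by repeatedly commanding poses beyond the arm's reach.
- My first tilted approach hit the elbow limit and lost about 4° of tilt. A kinematic fit to logged poses showed that holding the tool square to the board there was unreachable.
- I therefore leaned the tool 21° about the jaw axis, set the panel's low edge on the board, and pressed until it pivoted flush in the pads.

**Last checks**

| Check | Reading |
|---|---|
| Press on the board | about 10 N and steady (peak read 22 N when it went flush) |
| Grip | 25 N commanded, opening 60 mm |
| Offset up the slope | about 0.5 mm (limit 10 mm) |
| Offset along the row | about 3 mm in the wrist view (limit 9 mm) |
| Squareness | about 0.03 rad (limit 0.1) |

- **Board and neighbours:** they looked unmoved in the top and scene views, and the wrist view showed clear gaps.
- **Disagreement:** the scene view put the panel dead centre along the row, while the wrist view put it about 3 mm off.
- **Not measured:** I did not measure flatness about the row direction separately. It rests on the slope fit of 34.9°, the sharp force rise when it went flush, and a front-edge depth matching the neighbour's. I took no final picture of the mug, tub, glue stick and brush.

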